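# Free the stuck strainer cup from the clippings pot

## Task

Open the steel clippings pot for cleaning: turn both black thumb clamps anticlockwise to their stops, then lift off the hold-down bar and lay it flat in the shallow steel tray, handle up. Then grip the stuck blue strainer cup by its rim, twist it anticlockwise until its yellow mark meets the pot's red mark, pull it straight up out of the pot and set it down, without dropping it, upright in the middle of the round cork pad. Leave the grooming things and bottles around where they are.

Things in the scene. Friction and masses are not known exactly. Their poses are not given: they have to be found in the camera images.
- pot: Round steel pot fixed to the ledge, 104 mm outside, 94 mm inside diameter, 50 mm high, 5 mm floor; origin under its centre on the ledge, z up. A red mark on its rim lies along its +x. Two aluminium posts (26 mm along x, y from 66 to 100 mm, 98 mm high) at its +y and -y sides carry the clamps and the ends of the bar.
- pot_mouth (a point): Centre of the pot's mouth, 50 mm above its origin, same axes. Three tabs inside the mouth hold down three lugs on the cup's wall (bayonet): the cup can rise only when its +x is turned from 0.15 rad clockwise of the pot's +x up to a stop 0.02 rad anticlockwise of it.
- clamp_l_grip (a point): Point in the black upright wing of the thumb clamp on the pot's +y post, on the clamp's axis, 88 mm from the pot's axis, 125 mm above the ledge. Wing 28 mm long (point y), 9 mm thick (point x: pinch along it), from 14 mm below to 10 mm above this point; turns with the clamp. A steel tab (top 15 mm below this point) reaches 22 mm from the axis over the bar's end.
- clamp_r_grip (a point): The same for the thumb clamp on the pot's -y post.
- clamp_l (a joint): Angle of the +y clamp in rad, 0 (tab over the bar, wing along the pot's y) to 1.5 (stop, clear of the bar), growing anticlockwise seen from above; light friction of about 0.04 N m holds it where it is left. The bar is clear from 1.15 on.
- clamp_r (a joint): Angle of the -y clamp, likewise 0 to 1.5 rad, growing anticlockwise seen from above.
- bar_grip (a point): Centre of the red handle (12 mm thick along x, 40 mm long along y, 28 mm high) on the middle of the loose aluminium hold-down bar (24 mm along x, 148 mm along y, 6 mm thick, 0.12 kg); this point is 20 mm above the bar's underside. The bar lies on the two posts, across the cup, 3 mm above its rim.
- cup_center (a point): Centre, half-way up, of the loose blue strainer cup: 90 mm high, 76 mm outside diameter, rim band (top 16 mm) 82 mm outside, 66 mm inside, so 8 mm thick to grip; floor 4 mm, about 0.11 kg. It stands on the pot's floor, rim 95 mm above the ledge. Its x points to the yellow mark on its rim, at first 0.4 to 0.75 rad clockwise of the pot's red mark.
- tray: Shallow open steel tray fixed to the ledge, 210 mm along its x, 110 mm along its y, 12 mm high, walls and floor 4 mm thick; origin under its centre.
- pad: Round cork drying pad fixed to the ledge, 110 mm diameter, 6 mm thick; origin under its centre.
- trimmer: Bystander: black trimmer, 170 mm along x, 40 mm wide, 36 mm high, lying, two clear guard combs clipped on its head (+x end); origin under its middle.
- mustache_comb: Bystander: steel comb lying flat, 120 mm along x, 30 mm wide, 6 mm high.
- brush: Bystander: wooden brush, 100 mm along x, 34 mm wide, 28 mm high; origin under its centre.
- jar: Bystander: amber jar, 44 mm diameter, 45 mm high, standing close to the cork pad; origin under its centre.
- dispenser: Bystander: green pump dispenser, 66 mm diameter, 165 mm high, spout reaching 41 mm to its -x; origin under its centre.
- tumbler: Bystander: blue ceramic tumbler, 68 mm diameter, 95 mm high; origin under its centre.
- spare_guard: Bystander: clear guard comb, about 45 mm by 40 mm, 12 mm high.
Mind the look-alikes: they are no part of the job. Leave any orange look-alike of the part that bears bar_grip alone. There is more than one size of the pad; the job needs the larger.

How it is judged (in metres and radians):
On the way, in this order (a step that is already met when the one before it is completed fails the run):
1. both thumb clamps turned clear of the bar, bar and cup still in place (value of joint each of clamp_l, clamp_r above 1.15 rad and z of cup_center in the frame of pot below 0.056 m and distance of bar_grip from where it was at the start of the episode below 0.015 m), for 0.2 s.
2. the bar lies flat in the tray, handle up, released, the cup still in the pot (x of bar_grip in the frame of tray between -0.05 and 0.05 m and y of bar_grip in the frame of tray between -0.045 and 0.045 m and z of bar_grip in the frame of tray below 0.028 m and angle between bar_grip's own z axis and vertical below 0.1 rad and contact force between the fingers and bar below 0.1 N and linear speed of bar below 0.03 m/s and z of cup_center in the frame of pot below 0.056 m), for 0.2 s.
3. the cup is lifted clear out of the pot (z of cup_center in the frame of pot above 0.105 m), for 0.1 s.
At the end, for the whole second after the job is handed in: Cup upright (0.08 rad), at rest, released, standing on the cork pad within 20 mm of its centre; bar flat in the tray, handle up, at rest and released (handle within 50 mm lengthwise, 45 mm crosswise of the tray centre); both clamps above 1.15 rad (horizontal distance between cup_center and pad below 0.02 m and z of cup_center in the frame of pad between 0.047 and 0.055 m and angle between cup_center's own z axis and vertical below 0.08 rad and linear speed of cup below 0.02 m/s and contact force between the fingers and cup below 0.1 N and x of bar_grip in the frame of tray between -0.05 and 0.05 m and y of bar_grip in the frame of tray between -0.045 and 0.045 m and z of bar_grip in the frame of tray below 0.028 m and angle between bar_grip's own z axis and vertical below 0.1 rad and contact force between the fingers and bar below 0.1 N and linear speed of bar below 0.03 m/s and value of joint each of clamp_l, clamp_r above 1.15 rad); the robot touches nothing.
It fails at once if a grooming thing or bottle standing around is shifted by more than 25 mm (distance of any of trimmer, mustache_comb, brush, jar, dispenser, tumbler, spare_guard from where it was at the start of the episode above 0.025 m).
It fails at once if the cup is tipped by more than 0.6 rad (angle between cup_center's own z axis and vertical above 0.6 rad).
It fails at once if the cup is dropped onto the pad (faster than 0.7 m/s within its last 20 mm) (horizontal distance between cup_center and pad below 0.06 m and z of cup_center in the frame of pad below 0.071 m and linear speed of cup above 0.7 m/s).
It also fails if it takes over 72 s, if anything falls off the work surface, if the arm or the gripper's body presses on something with over 40 N, if the wrist force passes 120 N, or if a joint passes its speed limit or range.

## Robot

A 6-joint arm with a two-finger parallel gripper is mounted at the origin on the work surface. World frame = base frame: x ahead of the robot, y to its left, z up, the work surface at z = 0. Lengths are in m, angles in degrees, forces in N, time in s.
With the tool pointing down it reaches from about 0.3 to 0.75 m from the base axis. Payload 8.5 kg.
Tool frame: the origin (TCP) lies on the centre line of the jaws, within the pads' length; the fingertips stand 19 mm ahead of it and the grasp point (between the pads) is the TCP; z points along the fingers, x is the direction in which the jaws open and shut, and the axes are right-handed (so a half turn about z gives the same grasp; the last joint's range is limited). The gripper opens to 85 mm and grips with 20 to 120 N. Pads are 22 mm wide; open, the fingers measure 114 mm over their backs; the gripper's body (76 mm by 85 mm) begins 54 mm behind the grasp point. The pads swing forward as they close: fully open they stand 13 mm farther back than shut.
Start: joints at [-77.596, 21.807, 74.336, -0, 83.858, -12.336], TCP at [0.23, -0.5, 0.25] pointing down, gripper open.
Joint ranges: [-178.18, 178.18], [-50.72, 133.34], [12.68, 142.11], [-81.47, 261.47], [9.98, 163.14], [-165.26, 165.26]. Speed limits (degrees/s): [136.94, 136.94, 180, 180, 180, 180].

## Interface

Orientations are given as a 3x3 rotation matrix whose columns are the frame's x, y, z axes.
In Python, from rig import env, cams, order gives the robot as it stands.
- The arm moves only by the tool step_arm, never from a script. Its argument "steps" is a list of rows, each an object with "xyz": the shift along the tool's x, y, z normalised to -1 to 1, where 1 is 0.04 m, a list of three; "turn": the turn, a rotation vector about the tool's x, y, z normalised to -1 to 1, where 1 is 0.08 rad, a list of three; "gripper": the gripper command: -1 is shut, 1 is fully open, values between are in proportion. A call has 1 to 20 rows; each row shifts and turns the commanded pose from where the row before left it, along the tool's axes as they then stand; what a row does not reach is not made up. A row lasts 1/12 s, in which the tool goes at most 41.7 mm and 7.16 degrees, less where a joint would pass 70% of its speed; a pose out of reach is approached as far as the arm can. A call with a number of a shift or a turn outside -1 to 1 is refused whole. A call with a gripper value outside its range is refused whole. The fingers move at their own pace and stop on an object; "squeeze" is the grip in N (left out, the last holds). Time passes only in rows, so rows that do not move let the fingers close. It gives the time, the measured TCP pose, the force and the opening at its end, in the units of the state.
- env.observe(): the state, without advancing time (a new reading comes with each control period).
- cams.get_image(name): name is "scene" or "top"; returns (picture, depth): 480x640x3 uint8, red, green, blue; 480x640 float32, m along the optical axis (not along the pixel's ray), 0 where there is no reading.
- cams.camera_info(name): a dict with "fx", "fy", "cx", "cy" (pixels), "extrinsics" (4x4, takes a point from camera to world coordinates). Camera axes: x right, y down, z forward; pixel columns grow to the right and rows downward; lengths in m; the calibration is good to about 2 mm. A picture is of the moment at which its call begins. camera_info takes no time and is no camera call.
- order.close_job(): hands the job in, once; it reports no verdict.
The state is a dict: "time_s": time; "q": joint angles; "qvel": joint speeds; "joint_efforts": joint torques, N m; "position": TCP position; "tool_rot": TCP orientation; "ft_force": force on the tool from outside, world axes, zero at the start; "wrist_torque": the same for the moment, N m; "grip_width": finger opening in m.
Only numpy, scipy, OpenCV 4.12 (cv2) and the standard library are available. Lean on these libraries where they do the work, as an engineer would, in place of code of your own. Each camera call takes 0.05 s, during which the arm holds its last target. There are 200 camera calls.

## Working session

There is one attempt and no reset: what is moved stays moved. The work goes in short steps, Python scripts to look and compute and a tool call to move; the robot and the scene stay as the last step left them, time stands still between calls to the robot, and variables do not carry over. Pictures are saved under pics/ and viewed, about 8 in all and at most 12, crops included, and the job is handed in when it is done.

Besides the shell and the picture viewer there is one more tool, called after "Request:" as name(argument=value, ...) on one line, values as JSON. step_arm: Moves the arm, as the interface text tells. Scaled input: -1 to 1 covers 0.04 m each way for a shift and 0.08 rad each way for a turn. Its arguments: {"type":"object","properties":{"steps":{"type":"array"},"squeeze":{"type":"number"}},"required":["steps"]}

```bash
ls; mkdir -p pics
python3 - <<'E'
from rig import env,cams
import cv2,numpy as np
for n in("top","scene"):
    im,d=cams.get_image(n); np.savez(f"pics/{n}0.npz",im=im,d=d)
    cv2.imwrite(f"pics/{n}0.png",im[:,:,::-1]); i=cams.camera_info(n); print(n,i)
s=env.observe(); print(s)
E
```

```text
pics
top {'fx': 517.7896623669076, 'fy': 517.7896623669076, 'cx': 317.8925222778533, 'cy': 241.62216519216568, 'extrinsics': array([[-0.02806737, -0.98193827,  0.18710815,  0.26269956],
       [-0.9996039 ,  0.02795803, -0.00322375, -0.00874276],
       [-0.00206565, -0.18712452, -0.98233403,  1.55876993],
       [ 0.        ,  0.        ,  0.        ,  1.        ]])}
scene {'fx': 581.7794249355121, 'fy': 581.7794249355121, 'cx': 326.061918543043, 'cy': 253.19565414376228, 'extrinsics': array([[ 0.48978728,  0.72554327, -0.4834205 ,  1.15242399],
       [ 0.87183712, -0.40944533,  0.26880207, -0.34225875],
       [-0.00290673, -0.55311977, -0.83309668,  1.18353192],
       [ 0.        ,  0.        ,  0.        ,  1.        ]])}
{'time_s': 0.1, 'q': array([-7.75969430e+01,  2.18374302e+01,  7.43788388e+01,  4.50125927e-04,
        8.38585744e+01, -1.23349880e+01]), 'qvel': array([-0.01692971, -0.14584277, -0.10343255,  0.03358129, -0.07267662,
        0.03327025]), 'joint_efforts': array([ 4.85466822e-03, -4.49220943e+01, -2.31656080e+01, -1.09020314e-04,
        3.63465362e-03, -2.07789020e-05]), 'position': array([ 0.23011326, -0.49928777,  0.24977994]), 'tool_rot': array([[ 4.18469299e-01, -9.08230902e-01, -2.72940373e-04],
       [-9.08230049e-01, -4.18469290e-01,  1.27745488e-03],
       [-1.27444117e-03, -2.86683002e-04, -9.99999147e-01]]), 'ft_force': array([-0.10732151,  0.17315555,  0.48990968]), 'wrist_torque': array([-0.03024764, -0.00446124, -0.01961261]), 'grip_width': 0.08521445525381309}
```

View pics/top0.png

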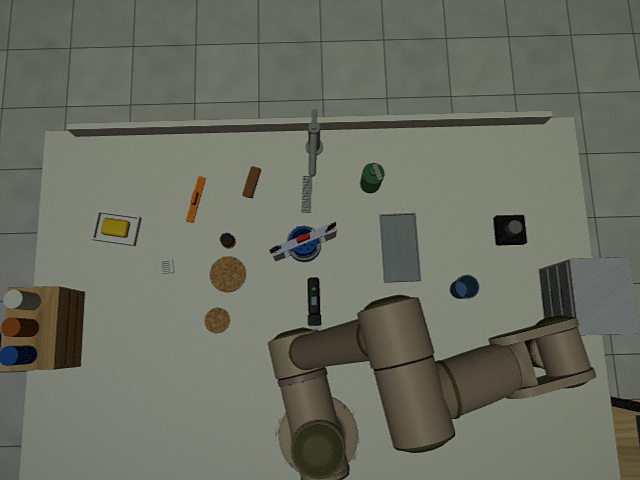

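View pics/scene0.png

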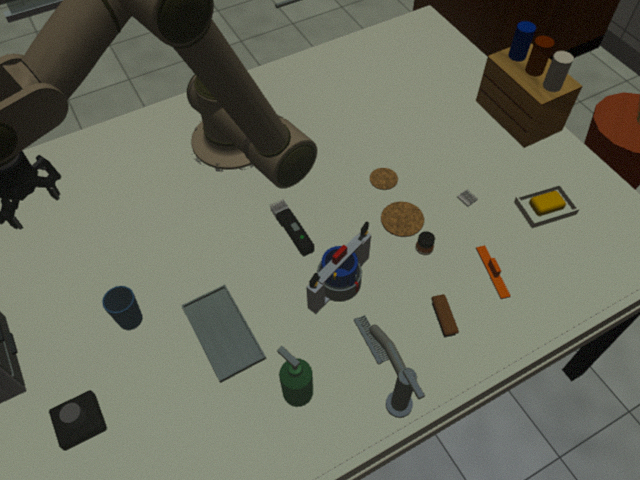

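Candidates, by top-view pixel:
- **Hold-down bar handle:** red at (303,240) on the pot. The orange look-alike at (196,199) is not it.
- **Pad:** large cork at (228,274). The small cork at (217,320) is the wrong one.
- **Tray:** large grey one at (400,248). The white dish with the yellow block at (117,228) is the wrong one.
- **Cup:** blue, in the pot at (303,243). The tumbler at (464,288) is a bystander.

Next I'll measure these and take close crops.

```bash
cat > h.py <<'E'
import numpy as np,cv2
from rig import cams,env
def load(n,k=0):
    f=np.load(f"pics/{n}{k}.npz"); return f["im"],f["d"],cams.camera_info(n)
def ray(i,u,v,z):
    d=i["extrinsics"][:3,:3]@np.array([(u-i["cx"])/i["fx"],(v-i["cy"])/i["fy"],1]); o=i["extrinsics"][:3,3]
    return o+d*(z-o[2])/d[2]
def cloud(d,i):
    v,u=np.mgrid[:480,:640]; P=np.stack([(u-i["cx"])/i["fx"]*d,(v-i["cy"])/i["fy"]*d,d],-1)
    return P@i["extrinsics"][:3,:3].T+i["extrinsics"][:3,3]
def blobs(m,mn=4):
    n,l,s,c=cv2.connectedComponentsWithStats(m.astype(np.uint8)); return [(c[k],s[k,4],l==k) for k in range(1,n) if s[k,4]>=mn]
def snap(k,names=("top","scene")):
    for n in names:
        im,d=cams.get_image(n); np.savez(f"pics/{n}{k}.npz",im=im,d=d)
E
python3 - <<'E'
from h import *
for n,(x0,y0) in(("top",(265,205)),("scene",(298,210))):
    im,d,i=load(n); hsv=cv2.cvtColor(im,cv2.COLOR_RGB2HSV); H,S,V=[hsv[...,k].astype(int) for k in range(3)]
    C=cloud(d,i)
    cork=(H>8)&(H<24)&(S>90)&(V>70)
    for c,a,m in blobs(cork,150): print(n,"cork",c,a,ray(i,*c,.006).round(4))
    reg=np.zeros(H.shape,bool); reg[y0:y0+105,x0:x0+85]=1
    red=((H<8)|(H>172))&(S>130)&(V>60)&reg; yel=(H>22)&(H<36)&(S>90)&reg; 
    for c,a,m in blobs(red,2): print(n,"red",c.round(1),a,"z",np.median(C[m][:,2]).round(3),ray(i,*c,.132).round(4),ray(i,*c,.05).round(4))
    for c,a,m in blobs(yel,2): print(n,"yel",c.round(1),a,ray(i,*c,.095).round(4))
    hi=reg&(C[...,2]>.112)&(V<60)&(d>0)
    for c,a,m in blobs(hi,4): print(n,"black",c.round(1),a,C[m].mean(0).round(4),C[m][:,2].max().round(3),ray(i,*c,.13).round(4))
    R=reg&(C[...,2]>.09)&(d>0); 
    for c,a,m in blobs(R,10):
        P=C[m][:,:2].astype(np.float32); print(n,"high",cv2.minAreaRect(P))
    cv2.imwrite(f"pics/c_{n}.png",cv2.resize(im[y0:y0+105,x0:x0+85,::-1],None,fx=5.5,fy=5.5,interpolation=cv2.INTER_CUBIC))
    # tray: bluish-grey region differing from table
    x,y=(400,248) if n=="top" else (223,332)
    m=np.zeros((482,642),np.uint8); f=cv2.GaussianBlur(im,(5,5),0); cv2.floodFill(f,m,(x,y),(0,0,0),(6,)*3,(6,)*3,4|cv2.FLOODFILL_FIXED_RANGE|cv2.FLOODFILL_MASK_ONLY|(255<<8))
    m=m[1:-1,1:-1]; v,u=np.nonzero(m); P=np.array([ray(i,a,b,.004)[:2] for a,b in zip(u,v)],np.float32); print(n,"tray",cv2.minAreaRect(P))
a=cv2.imread("pics/c_top.png");b=cv2.imread("pics/c_scene.png");cv2.imwrite("pics/c1.png",cv2.resize(np.hstack([a,b]),(800,495)))
E
```

```text
top cork [250.28488372 181.41860465] 172 [0.7558 0.1918 0.006 ]
top cork [195.34110787 199.06122449] 343 [0.7037 0.3625 0.006 ]
top cork [227.43907351 273.93957704] 993 [0.467  0.2618 0.006 ]
top cork [ 34.36383363 328.46943942] 2765 [0.3206 0.8329 0.006 ]
top cork [216.8200409  320.15132924] 489 [0.3298 0.2927 0.006 ]
top cork [626.99406724 442.66183256] 1517 [-0.0473 -0.8748  0.006 ]
top red [302.6 237.1] 56 z 0.132 [0.5486 0.029  0.132 ] [0.5651 0.0312 0.05  ]
top yel [312.2 229.6] 5 [0.5773 0.0019 0.095 ]
top yel [317.5 298.5] 2 [ 0.3784 -0.0079  0.095 ]
top black [331. 226.] 41 [ 0.5789 -0.0517  0.1288] 0.141 [ 0.5787 -0.0516  0.13  ]
top black [303.5 239.5] 15 [0.5438 0.027  0.1206] 0.127 [0.542  0.0268 0.13  ]
top black [273.9 248.8] 38 [0.518  0.1102 0.1299] 0.139 [0.518  0.1102 0.13  ]
top high ((0.549370527267456, 0.0302344411611557), (0.08180312812328339, 0.19679881632328033), 37.3941650390625)
top tray ((0.5344542860984802, -0.26277342438697815), (0.20703132450580597, 0.10738880932331085), 1.029208779335022)
scene cork [531.7458256   76.50525665] 1617 [0.2145 0.8976 0.006
[... 497 characters left out ...]
2 283.3] 10 z 0.049 [0.6394 0.0149 0.132 ] [0.5994 0.0428 0.05  ]
scene yel [365.5 231. ] 2 [0.5119 0.1181 0.095 ]
scene yel [334.2 274. ] 5 [ 0.5773 -0.0023  0.095 ]
scene yel [334.7 277.7] 3 [ 0.586  -0.0061  0.095 ]
scene black [364.  228.7] 63 [0.5254 0.1038 0.1297] 0.14 [0.5256 0.1037 0.13  ]
scene black [339.4 256.9] 64 [0.559  0.021  0.1216] 0.132 [0.5638 0.0181 0.13  ]
scene black [313.9 280.1] 82 [ 0.5872 -0.0578  0.1289] 0.14 [ 0.5878 -0.0581  0.13  ]
scene high ((0.5547913908958435, 0.024724483489990234), (0.08031916618347168, 0.1988670527935028), 36.824344635009766)
scene tray ((0.5362207293510437, -0.2659105360507965), (0.2014922797679901, 0.10645946115255356), 1.10567045211792)
```

View pics/c1.png

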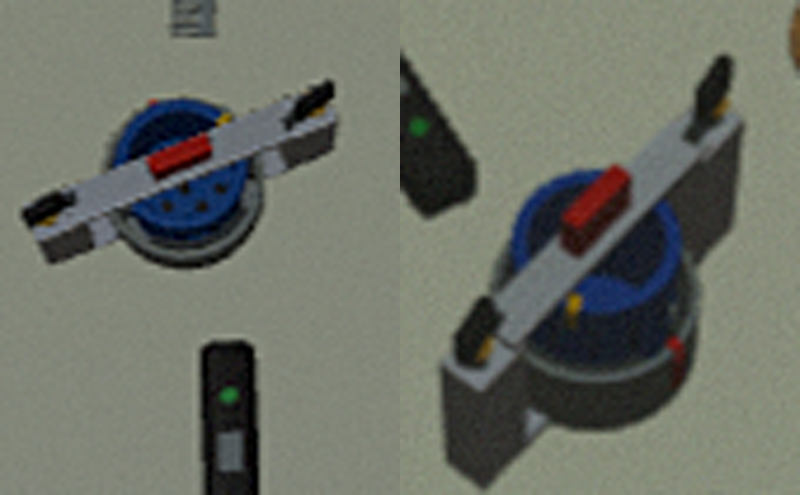

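The close crop shows the red handle on the bar at the pot, with both wings roughly along the bar. The yellow mark is on the cup rim at about scene (334,274), and the pot's red mark is at scene (356,283). The two cameras disagree by about 5 mm, so I'll refine the cup and pot centre from depth.

```bash
cat >> h.py <<'E'
from scipy.optimize import least_squares
def circ(P,r):
    c0=P.mean(0); return least_squares(lambda c:np.hypot(*(P-c).T)-r,c0,loss="soft_l1",f_scale=.003).x
E
python3 - <<'E'
from h import *
for n,(x0,y0) in(("top",(265,205)),("scene",(298,210))):
    im,d,i=load(n); hsv=cv2.cvtColor(im,cv2.COLOR_RGB2HSV); H,S,V=[hsv[...,k].astype(int) for k in range(3)]
    C=cloud(d,i); reg=np.zeros(H.shape,bool); reg[y0:y0+105,x0:x0+85]=1
    blue=reg&(H>100)&(H<130)&(S>120)
    q=blue&(C[...,2]>.09)&(C[...,2]<.1); P=C[q][:,:2]; c=circ(P,.037); print(n,"cup",c,len(P),np.hypot(*(P-c).T).std())
    q=reg&(C[...,2]>.043)&(C[...,2]<.055)&~blue; P=C[q][:,:2]; P=P[np.hypot(*(P-c).T)<.057]; cp=circ(P,.0495); print(n,"pot",cp,len(P))
    yel=(H>20)&(H<36)&(S>90)&reg
    for c2,a,m in blobs(yel,2):
        print("yel",c2.round(1)); print(np.c_[C[m],np.degrees(np.arctan2(*(C[m][:,:2]-c)[:,::-1].T))].round(3))
    red=((H<8)|(H>172))&(S>130)&(V>60)&reg&(C[...,2]<.06)
    print("red",C[red].mean(0),[np.degrees(np.arctan2(*(C[red].mean(0)[:2]-k)[::-1])) for k in (c,cp)])
    q=reg&(C[...,2]>.1)&(C[...,2]<.108)&(S<60)&(V>70); P=C[q][:,:2].astype(np.float32); print("bar",cv2.minAreaRect(P))
    for s in (1,-1):
        ctr=np.array([.55,.028])+s*.088*np.array([-.355,.935])
        q=reg&(C[...,2]>.127)&(np.hypot(*(C[...,:2]-ctr).transpose(2,0,1))<.03); P=C[q][:,:2].astype(np.float32); print("wing",s,len(P),cv2.minAreaRect(P),P.mean(0))
E
```

```text
top cup [0.54913136 0.02998786] 144 0.002415692949013504
top pot [0.55195546 0.03072714] 160
yel [332.2 228.2]
[[ 5.8000e-01 -5.8000e-02  1.0900e-01 -7.0534e+01]
 [ 5.7700e-01 -5.5000e-02  1.1100e-01 -7.1883e+01]
 [ 5.7600e-01 -5.8000e-02  1.1600e-01 -7.3021e+01]
 [ 5.7400e-01 -5.2000e-02  1.1200e-01 -7.3203e+01]
 [ 5.7300e-01 -5.5000e-02  1.1400e-01 -7.3979e+01]]
yel [312.  229.8]
[[ 5.8000e-01  2.0000e-03  9.0000e-02 -4.1575e+01]
 [ 5.8900e-01 -0.0000e+00  4.9000e-02 -3.7109e+01]
 [ 5.7600e-01  5.0000e-03  9.6000e-02 -4.2341e+01]
 [ 5.7700e-01  3.0000e-03  9.3000e-02 -4.4968e+01]
 [ 5.7600e-01 -0.0000e+00  9.4000e-02 -4.8235e+01]
 [ 5.7300e-01  5.0000e-03  9.8000e-02 -4.6152e+01]]
yel [274.1 251.6]
[[5.15000e-01 1.12000e-01 1.12000e-01 1.12874e+02]
 [5.15000e-01 1.09000e-01 1.09000e-01 1.13198e+02]
 [5.15000e-01 1.06000e-01 1.11000e-01 1.14326e+02]
 [5.11000e-01 1.17000e-01 1.16000e-01 1.13431e+02]
 [5.12000e-01 1.15000e-01 1.09000e-01 1.13395e+02]
 [5.12000e-01 1.12000e-01 1.10000e-01 1.14228e+02]
 [5.12000e-01 1.09000e-01 1.10000e-01 1.15055e+02]]
yel [317.5 298.5]
[[ 3.85000e-01
[... 2153 characters left out ...]
e-01 -5.9000e-02  1.1900e-01 -6.6418e+01]
 [ 5.8900e-01 -5.4000e-02  1.1200e-01 -6.5898e+01]
 [ 5.8900e-01 -5.7000e-02  1.1100e-01 -6.6264e+01]
 [ 5.9400e-01 -5.9000e-02  1.1600e-01 -6.4247e+01]]
red [0.59784378 0.0438659  0.04688145] [np.float64(23.137786462288066), np.float64(19.82850813260627)]
bar ((0.5525431036949158, 0.02460254728794098), (0.025692656636238098, 0.18950197100639343), 20.409404754638672)
wing 1 51 ((0.5226233601570129, 0.10698065906763077), (0.010783370584249496, 0.028484560549259186), 31.131092071533203) [0.523919  0.1061857]
wing -1 59 ((0.5851420760154724, -0.057828113436698914), (0.010661742649972439, 0.030371859669685364), 32.8404541015625) [ 0.58588743 -0.05703372]
```

```bash
cat >> h.py <<'E'
def plan(x,y,z,th):
    """shift in units of .04 m: (a) in the tool frame as it stands, (b) at final yaw; turn-z units; tilt"""
    s=env.observe(); R=s["tool_rot"]; d=(np.array([x,y,z])-s["position"])/.04; t=np.radians(th); c,n=np.cos(t),np.sin(t)
    Rt=np.array([[c,n,0],[n,-c,0],[0,0,-1]]); rv=cv2.Rodrigues(R.T@Rt)[0].ravel()/.08
    print("t",round(s["time_s"],2),"pos",s["position"].round(4),"yaw",np.degrees(np.arctan2(R[1,0],R[0,0])).round(1),"w",s["grip_width"].round(4),"F",s["ft_force"].round(1),"q6",s["q"][5].round(0))
    print(" now",(R.T@d).round(2)," final",(Rt.T@d).round(2)," turn",rv.round(2))
E
python3 -c "
from h import *
plan(.583,-.055,.2,35)"
```

```text
Traceback (most recent call last):
  File "h.py", line 23, in plan
    print("t",round(s["time_s"],2),"pos",s["position"].round(4),"yaw",np.degrees(np.arctan2(R[1,0],R[0,0])).round(1),"w",s["grip_width"].round(4),"F",s["ft_force"].round(1),"q6",s["q"][5].round(0))
                                                                                                                         ^^^^^^^^^^^^^^^^^^^^^
AttributeError: 'float' object has no attribute 'round'
```

```bash
sed -i 's/s\["grip_width"\].round(4)/round(s["grip_width"],4)/' h.py; python3 -c "
from h import *
plan(.583,-.055,.2,35)"
```

```text
t 0.1 pos [ 0.2301 -0.4993  0.2498] yaw -65.3 w 0.0852 F [-0.1  0.2  0.5] q6 -12.0
 now [ -6.39 -12.66   1.26]  final [13.6  -4.04  1.24]  turn [-2.000e-02  1.000e-02 -2.187e+01]
```

Request:
step_arm(steps=[{"xyz":[0,0,0],"turn":[0,0,-1],"gripper":0.2},{"xyz":[0,0,0],"turn":[0,0,-1],"gripper":0.2},{"xyz":[0,0,0],"turn":[0,0,-1],"gripper":0.2},{"xyz":[0,0,0],"turn":[0,0,-1],"gripper":0.2},{"xyz":[0,0,0],"turn":[0,0,-1],"gripper":0.2},{"xyz":[0,0,0],"turn":[0,0,-1],"gripper":0.2},{"xyz":[0,0,0],"turn":[0,0,-1],"gripper":0.2},{"xyz":[0,0,0],"turn":[0,0,-1],"gripper":0.2},{"xyz":[0,0,0],"turn":[0,0,-1],"gripper":0.2},{"xyz":[0,0,0],"turn":[0,0,-1],"gripper":0.2},{"xyz":[0,0,0],"turn":[0,0,-1],"gripper":0.2},{"xyz":[0,0,0],"turn":[0,0,-1],"gripper":0.2},{"xyz":[0,0,0],"turn":[0,0,-1],"gripper":0.2},{"xyz":[0,0,0],"turn":[0,0,-1],"gripper":0.2},{"xyz":[0,0,0],"turn":[0,0,-1],"gripper":0.2},{"xyz":[0,0,0],"turn":[0,0,-1],"gripper":0.2},{"xyz":[0,0,0],"turn":[0,0,-1],"gripper":0.2},{"xyz":[0,0,0],"turn":[0,0,-1],"gripper":0.2},{"xyz":[0,0,0],"turn":[0,0,-1],"gripper":0.2},{"xyz":[0,0,0],"turn":[0,0,-1],"gripper":0.2}], squeeze=30)

```text
time_s: 1.77
position: [0.2301, -0.4993, 0.25]
tool_rot: [[0.894, 0.448, -0.0], [0.448, -0.894, 0.001], [0.0, -0.001, -1.0]]
ft_force: [-0.5, -0.2, -0.7]
grip_width: 0.0514
```

Request:
step_arm(steps=[{"xyz":[0,0,0],"turn":[0,0,-0.95],"gripper":0.2},{"xyz":[0,0,0],"turn":[0,0,-0.9],"gripper":0.2},{"xyz":[0.8,-0.24,0],"turn":[0,0,0],"gripper":0.2},{"xyz":[0.8,-0.24,0],"turn":[0,0,0],"gripper":0.2},{"xyz":[0.8,-0.24,0],"turn":[0,0,0],"gripper":0.2},{"xyz":[0.8,-0.24,0],"turn":[0,0,0],"gripper":0.2},{"xyz":[0.8,-0.24,0],"turn":[0,0,0],"gripper":0.2},{"xyz":[0.8,-0.24,0],"turn":[0,0,0],"gripper":0.2},{"xyz":[0.8,-0.24,0],"turn":[0,0,0],"gripper":0.2},{"xyz":[0.8,-0.24,0],"turn":[0,0,0],"gripper":0.2},{"xyz":[0.8,-0.24,0],"turn":[0,0,0],"gripper":0.2},{"xyz":[0.8,-0.24,0],"turn":[0,0,0],"gripper":0.2},{"xyz":[0.8,-0.24,0],"turn":[0,0,0],"gripper":0.2},{"xyz":[0.8,-0.24,0],"turn":[0,0,0],"gripper":0.2},{"xyz":[0.8,-0.24,0],"turn":[0,0,0],"gripper":0.2},{"xyz":[0.8,-0.24,0],"turn":[0,0,0],"gripper":0.2},{"xyz":[0.8,-0.24,0],"turn":[0,0,0],"gripper":0.2},{"xyz":[0.8,-0.24,0],"turn":[0,0,0],"gripper":0.2},{"xyz":[0.8,-0.2,0],"turn":[0,0,0],"gripper":0.2},{"xyz":[0,0,0.6],"turn":[0,0,0],"gripper":0.2},{"xyz":[0,0,0.6],"turn":[0,0,0],"gripper":0.2},{"xyz":[0,0,0],"turn":[0,0,0],"gripper":0.2}])

```text
$.steps: bad value
```

```bash
python3 -c "
from h import *
plan(.583,-.055,.131,35)"
```

```text
t 1.77 pos [ 0.2301 -0.4993  0.25  ] yaw 26.6 w 0.0514 F [-0.5 -0.2 -0.7] q6 -104.0
 now [12.87 -5.97  2.98]  final [13.6  -4.04  2.97]  turn [-0.01 -0.   -1.82]
```

Over 20 rows, so the whole call was refused. I'll split it.

Request:
step_arm(steps=[{"xyz":[0,0,0],"turn":[0,0,-0.95],"gripper":0.2},{"xyz":[0,0,0],"turn":[0,0,-0.9],"gripper":0.2},{"xyz":[0.8,-0.24,0],"turn":[0,0,0],"gripper":0.2},{"xyz":[0.8,-0.24,0],"turn":[0,0,0],"gripper":0.2},{"xyz":[0.8,-0.24,0],"turn":[0,0,0],"gripper":0.2},{"xyz":[0.8,-0.24,0],"turn":[0,0,0],"gripper":0.2},{"xyz":[0.8,-0.24,0],"turn":[0,0,0],"gripper":0.2},{"xyz":[0.8,-0.24,0],"turn":[0,0,0],"gripper":0.2},{"xyz":[0.8,-0.24,0],"turn":[0,0,0],"gripper":0.2},{"xyz":[0.8,-0.24,0],"turn":[0,0,0],"gripper":0.2},{"xyz":[0.8,-0.24,0],"turn":[0,0,0],"gripper":0.2},{"xyz":[0.8,-0.24,0],"turn":[0,0,0],"gripper":0.2},{"xyz":[0.8,-0.24,0],"turn":[0,0,0],"gripper":0.2},{"xyz":[0.8,-0.24,0],"turn":[0,0,0],"gripper":0.2},{"xyz":[0.8,-0.24,0],"turn":[0,0,0],"gripper":0.2},{"xyz":[0.8,-0.24,0],"turn":[0,0,0],"gripper":0.2},{"xyz":[0.8,-0.24,0],"turn":[0,0,0],"gripper":0.2},{"xyz":[0.8,-0.24,0],"turn":[0,0,0],"gripper":0.2},{"xyz":[0.8,-0.2,0],"turn":[0,0,0],"gripper":0.2},{"xyz":[0,0,0],"turn":[0,0,0],"gripper":0.2}])

```text
time_s: 3.43
position: [0.5861, -0.0517, 0.2495]
tool_rot: [[0.818, 0.576, -0.0], [0.576, -0.818, 0.001], [0.001, -0.001, -1.0]]
ft_force: [-0.6, 0.8, -0.3]
grip_width: 0.0511
```

```bash
python3 -c "
from h import *
plan(.583,-.055,.131,35)"
```

```text
t 3.43 pos [ 0.5861 -0.0517  0.2495] yaw 35.1 w 0.0511 F [-0.6  0.8 -0.3] q6 -52.0
 now [-0.11  0.03  2.96]  final [-0.11  0.02  2.96]  turn [-0.02 -0.01  0.03]
```

Request:
step_arm(steps=[{"xyz":[-0.11,0.03,0.75],"turn":[0,0,0],"gripper":0.2},{"xyz":[0,0,0.75],"turn":[0,0,0],"gripper":0.2},{"xyz":[0,0,0.75],"turn":[0,0,0],"gripper":0.2},{"xyz":[0,0,0.4],"turn":[0,0,0],"gripper":0.2},{"xyz":[0,0,0.3],"turn":[0,0,0],"gripper":0.2},{"xyz":[0,0,0],"turn":[0,0,0],"gripper":-1},{"xyz":[0,0,0],"turn":[0,0,0],"gripper":-1},{"xyz":[0,0,0],"turn":[0,0,0],"gripper":-1},{"xyz":[0,0,0],"turn":[0,0,0],"gripper":-1},{"xyz":[0,0,0],"turn":[0,0,0],"gripper":-1},{"xyz":[0,0,0],"turn":[0,0,0],"gripper":-1}], squeeze=25)

```text
time_s: 4.35
position: [0.5843, -0.0572, 0.1335]
tool_rot: [[0.82, 0.572, 0.01], [0.572, -0.82, 0.003], [0.01, 0.003, -1.0]]
ft_force: [17.3, 13.0, -9.4]
grip_width: 0.0083
```

```bash
python3 -c "
from h import *
plan(.583,-.055,.131,106.8)"
```

```text
t 4.35 pos [ 0.5843 -0.0572  0.1335] yaw 34.9 w 0.0083 F [17.3 13.  -9.4] q6 -52.0
 now [ 0.   -0.06  0.06]  final [ 0.06 -0.02  0.06]  turn [  0.11  -0.09 -15.69]
```

Request:
step_arm(steps=[{"xyz":[0.05,0,0],"turn":[0,0,0],"gripper":-1},{"xyz":[0,0,0],"turn":[0,0,0],"gripper":-1},{"xyz":[0,0,0],"turn":[0,0,0],"gripper":-1}])

```text
time_s: 4.6
position: [0.5846, -0.057, 0.1334]
tool_rot: [[0.82, 0.572, 0.006], [0.572, -0.82, 0.002], [0.006, 0.002, -1.0]]
ft_force: [9.4, 7.7, -5.8]
grip_width: 0.0081
```

Request:
step_arm(steps=[{"xyz":[0.05,0,0],"turn":[0,0,0],"gripper":-1},{"xyz":[0,0,0],"turn":[0,0,0],"gripper":-1},{"xyz":[0,0,0],"turn":[0,0,-0.8],"gripper":-1},{"xyz":[0,0,0],"turn":[0,0,-0.8],"gripper":-1},{"xyz":[0,0,0],"turn":[0,0,-0.8],"gripper":-1},{"xyz":[0,0,0],"turn":[0,0,-0.8],"gripper":-1}])

```text
time_s: 5.1
position: [0.5853, -0.0565, 0.1334]
tool_rot: [[0.646, 0.763, 0.004], [0.763, -0.646, 0.001], [0.003, 0.002, -1.0]]
ft_force: [5.2, 5.2, -1.6]
grip_width: 0.0084
```

```bash
python3 -c "
from h import *
plan(.585,-.057,.1334,106.8)
print(env.observe()['wrist_torque'])"
```

```text
t 5.1 pos [ 0.5853 -0.0565  0.1334] yaw 49.7 w 0.0084 F [ 5.2  5.2 -1.6] q6 -67.0
 now [-0.01  0.    0.  ]  final [-0.01 -0.01  0.  ]  turn [  0.04  -0.02 -12.45]
[ 0.73446279 -0.77306617 -0.04586023]
```

Torque about z is about 0.04 N m, so the clamp is turning with the tool. I'll continue.

Request:
step_arm(steps=[{"xyz":[0,0,0],"turn":[0,0,-0.9],"gripper":-1},{"xyz":[0,0,0],"turn":[0,0,-0.9],"gripper":-1},{"xyz":[0,0,0],"turn":[0,0,-0.9],"gripper":-1},{"xyz":[0,0,0],"turn":[0,0,-0.9],"gripper":-1},{"xyz":[0,0,0],"turn":[0,0,-0.9],"gripper":-1},{"xyz":[0,0,0],"turn":[0,0,-0.9],"gripper":-1},{"xyz":[0,0,0],"turn":[0,0,-0.9],"gripper":-1},{"xyz":[0,0,0],"turn":[0,0,-0.9],"gripper":-1},{"xyz":[0,0,0],"turn":[0,0,-0.9],"gripper":-1},{"xyz":[0,0,0],"turn":[0,0,-0.9],"gripper":-1},{"xyz":[0,0,0],"turn":[0,0,-0.9],"gripper":-1},{"xyz":[0,0,0],"turn":[0,0,-0.9],"gripper":-1},{"xyz":[0,0,0],"turn":[0,0,-0.9],"gripper":-1},{"xyz":[0,0,0],"turn":[0,0,0],"gripper":-1}])

```text
time_s: 6.27
position: [0.5858, -0.0546, 0.1334]
tool_rot: [[-0.232, 0.973, 0.005], [0.973, 0.232, 0.004], [0.003, 0.006, -1.0]]
ft_force: [7.8, 13.4, -1.1]
grip_width: 0.0082
```

```bash
python3 -c "
from h import *
plan(.585,-.057,.1334,106.8)
print(env.observe()['wrist_torque'])"
```

```text
t 6.27 pos [ 0.5858 -0.0546  0.1334] yaw 103.4 w 0.0082 F [ 7.8 13.4 -1.1] q6 -121.0
 now [-0.05 -0.03 -0.  ]  final [-0.05 -0.04  0.  ]  turn [ 0.08 -0.03 -0.73]
[ 2.24845671 -1.36403901  0.06567034]
```

Request:
step_arm(steps=[{"xyz":[0.04,0,0],"turn":[0,0,-0.6],"gripper":-1},{"xyz":[0.04,0,0],"turn":[0,0,-0.5],"gripper":-1},{"xyz":[0,0,0],"turn":[0,0,0],"gripper":-1}])

```text
time_s: 6.52
position: [0.5857, -0.0541, 0.1335]
tool_rot: [[-0.314, 0.949, 0.007], [0.949, 0.314, -0.001], [-0.003, 0.006, -1.0]]
ft_force: [10.1, 1.9, -5.4]
grip_width: 0.0083
```

```bash
python3 -c "
from h import *
plan(.583,-.055,.1334,106.8)
print(env.observe()['wrist_torque'])"
```

```text
t 6.52 pos [ 0.5857 -0.0541  0.1335] yaw 108.3 w 0.0083 F [10.1  1.9 -5.4] q6 -125.0
 now [-0.   -0.07  0.  ]  final [-0.   -0.07  0.  ]  turn [0.08 0.04 0.33]
[ 0.22239596 -1.7383133  -0.44913934]
```

Request:
step_arm(steps=[{"xyz":[0,0,0],"turn":[0,0,0.3],"gripper":0.2},{"xyz":[0,0,0],"turn":[0,0,0],"gripper":0.2},{"xyz":[0,0,0],"turn":[0,0,0],"gripper":0.2},{"xyz":[0,0,0],"turn":[0,0,0],"gripper":0.2},{"xyz":[0,0,-0.7],"turn":[0,0,0],"gripper":0.2},{"xyz":[0,0,-0.7],"turn":[0,0,0],"gripper":0.2},{"xyz":[0,0,0],"turn":[0,0,1],"gripper":0.2},{"xyz":[0,0,0],"turn":[0,0,1],"gripper":0.2},{"xyz":[0,0,0],"turn":[0,0,1],"gripper":0.2},{"xyz":[0,0,0],"turn":[0,0,1],"gripper":0.2},{"xyz":[0,0,0],"turn":[0,0,1],"gripper":0.2},{"xyz":[0,0,0],"turn":[0,0,1],"gripper":0.2},{"xyz":[0,0,0],"turn":[0,0,1],"gripper":0.2},{"xyz":[0,0,0],"turn":[0,0,1],"gripper":0.2},{"xyz":[0,0,0],"turn":[0,0,1],"gripper":0.2},{"xyz":[0,0,0],"turn":[0,0,1],"gripper":0.2},{"xyz":[0,0,0],"turn":[0,0,1],"gripper":0.2},{"xyz":[0,0,0],"turn":[0,0,1],"gripper":0.2},{"xyz":[0,0,0],"turn":[0,0,1],"gripper":0.2},{"xyz":[0,0,0],"turn":[0,0,1],"gripper":0.2}])

```text
time_s: 8.18
position: [0.5833, -0.0539, 0.1884]
tool_rot: [[0.738, 0.675, -0.0], [0.675, -0.738, -0.0], [-0.0, -0.0, -1.0]]
ft_force: [0.2, -0.0, 0.4]
grip_width: 0.0512
```

```bash
python3 -c "
from h import *
plan(.5205,.1095,.1334,30)
print(env.observe()['wrist_torque'])"
```

```text
t 8.18 pos [ 0.5833 -0.0539  0.1884] yaw 42.5 w 0.0512 F [ 0.2 -0.   0.4] q6 -59.0
 now [ 1.6  -4.07  1.38]  final [ 0.68 -4.32  1.38]  turn [-0.    0.    2.72]
[-0.01029421  0.00870767  0.02260461]
```

Request:
step_arm(steps=[{"xyz":[0,0,0],"turn":[0,0,0.9],"gripper":0.2},{"xyz":[0,0,0],"turn":[0,0,0.9],"gripper":0.2},{"xyz":[0,0,0],"turn":[0,0,0.9],"gripper":0.2},{"xyz":[0.11,-0.72,0],"turn":[0,0,0],"gripper":0.2},{"xyz":[0.11,-0.72,0],"turn":[0,0,0],"gripper":0.2},{"xyz":[0.12,-0.72,0],"turn":[0,0,0],"gripper":0.2},{"xyz":[0.11,-0.72,0],"turn":[0,0,0],"gripper":0.2},{"xyz":[0.11,-0.72,0],"turn":[0,0,0],"gripper":0.2},{"xyz":[0.12,-0.72,0],"turn":[0,0,0],"gripper":0.2},{"xyz":[0,0,0],"turn":[0,0,0],"gripper":0.2},{"xyz":[0,0,0.7],"turn":[0,0,0],"gripper":0.2},{"xyz":[0,0,0.4],"turn":[0,0,0],"gripper":0.2},{"xyz":[0,0,0.3],"turn":[0,0,0],"gripper":0.2},{"xyz":[0,0,0],"turn":[0,0,0],"gripper":-1},{"xyz":[0,0,0],"turn":[0,0,0],"gripper":-1},{"xyz":[0,0,0],"turn":[0,0,0],"gripper":-1},{"xyz":[0,0,0],"turn":[0,0,0],"gripper":-1},{"xyz":[0,0,0],"turn":[0,0,0],"gripper":-1},{"xyz":[0,0,0],"turn":[0,0,0],"gripper":-1}])

```text
time_s: 9.77
position: [0.5211, 0.1092, 0.1335]
tool_rot: [[0.863, 0.505, 0.004], [0.505, -0.863, 0.001], [0.004, 0.002, -1.0]]
ft_force: [4.6, 2.9, -1.6]
grip_width: 0.0083
```

```bash
python3 -c "
from h import *
plan(.5205,.1095,.1334,106.8)
print(env.observe()['wrist_torque'])"
```

```text
t 9.77 pos [0.5211 0.1092 0.1335] yaw 30.3 w 0.0083 F [ 4.6  2.9 -1.6] q6 -31.0
 now [-0.01 -0.01  0.  ]  final [ 0.01 -0.01  0.  ]  turn [  0.05  -0.03 -16.69]
[ 0.35024841 -0.58154201 -0.02293698]
```

Well centred (5 N). Turning to the stop.

Request:
step_arm(steps=[{"xyz":[0,0,0],"turn":[0,0,-0.95],"gripper":-1},{"xyz":[0,0,0],"turn":[0,0,-0.95],"gripper":-1},{"xyz":[0,0,0],"turn":[0,0,-0.95],"gripper":-1},{"xyz":[0,0,0],"turn":[0,0,-0.95],"gripper":-1},{"xyz":[0,0,0],"turn":[0,0,-0.95],"gripper":-1},{"xyz":[0,0,0],"turn":[0,0,-0.95],"gripper":-1},{"xyz":[0,0,0],"turn":[0,0,-0.95],"gripper":-1},{"xyz":[0,0,0],"turn":[0,0,-0.95],"gripper":-1},{"xyz":[0,0,0],"turn":[0,0,-0.95],"gripper":-1},{"xyz":[0,0,0],"turn":[0,0,-0.95],"gripper":-1},{"xyz":[0,0,0],"turn":[0,0,-0.95],"gripper":-1},{"xyz":[0,0,0],"turn":[0,0,-0.95],"gripper":-1},{"xyz":[0,0,0],"turn":[0,0,-0.95],"gripper":-1},{"xyz":[0,0,0],"turn":[0,0,-0.95],"gripper":-1},{"xyz":[0,0,0],"turn":[0,0,-0.95],"gripper":-1},{"xyz":[0,0,0],"turn":[0,0,-0.95],"gripper":-1},{"xyz":[0,0,0],"turn":[0,0,-0.95],"gripper":-1},{"xyz":[0,0,0],"turn":[0,0,-0.75],"gripper":-1},{"xyz":[0,0,0],"turn":[0,0,0],"gripper":-1}])

```text
time_s: 11.35
position: [0.5214, 0.1097, 0.1335]
tool_rot: [[-0.307, 0.952, 0.005], [0.952, 0.307, 0.002], [0.0, 0.006, -1.0]]
ft_force: [5.3, 5.3, -2.9]
grip_width: 0.0081
```

```bash
python3 -c "
from h import *
plan(.5205,.1095,.1334,106.8)
print(env.observe()['wrist_torque'])"
```

```text
t 11.35 pos [0.5214 0.1097 0.1335] yaw 107.9 w 0.0081 F [ 5.3  5.3 -2.9] q6 -109.0
 now [ 0.   -0.02  0.  ]  final [ 0.   -0.02  0.  ]  turn [ 0.07 -0.    0.24]
[ 0.79874998 -1.02470717 -0.37913091]
```

Request:
step_arm(steps=[{"xyz":[0,0,0],"turn":[0,0,0.25],"gripper":0.2},{"xyz":[0,0,0],"turn":[0,0,0],"gripper":0.2},{"xyz":[0,0,0],"turn":[0,0,0],"gripper":0.2},{"xyz":[0,0,0],"turn":[0,0,0],"gripper":0.2},{"xyz":[0,0,-0.7],"turn":[0,0,0],"gripper":0.2},{"xyz":[0,0,-0.7],"turn":[0,0,0],"gripper":0.2},{"xyz":[0,0,0],"turn":[0,0,1],"gripper":0.2},{"xyz":[0,0,0],"turn":[0,0,1],"gripper":0.2},{"xyz":[0,0,0],"turn":[0,0,1],"gripper":0.2},{"xyz":[0,0,0],"turn":[0,0,1],"gripper":0.2},{"xyz":[0,0,0],"turn":[0,0,1],"gripper":0.2},{"xyz":[0,0,0],"turn":[0,0,1],"gripper":0.2},{"xyz":[0,0,0],"turn":[0,0,1],"gripper":0.2},{"xyz":[0,0,0],"turn":[0,0,1],"gripper":0.2},{"xyz":[0,0,0],"turn":[0,0,1],"gripper":0.2},{"xyz":[0,0,0],"turn":[0,0,1],"gripper":0.2},{"xyz":[0,0,0],"turn":[0,0,1],"gripper":0.2},{"xyz":[0,0,0],"turn":[0,0,1],"gripper":0.2},{"xyz":[0,0,0],"turn":[0,0,1],"gripper":0.2},{"xyz":[0,0,0],"turn":[0,0,1],"gripper":0.2}])

```text
time_s: 13.02
position: [0.5197, 0.1089, 0.1885]
tool_rot: [[0.74, 0.672, -0.0], [0.672, -0.74, -0.0], [-0.0, 0.0, -1.0]]
ft_force: [0.5, -0.1, 0.4]
grip_width: 0.051
```

```bash
python3 -c "
from h import *
plan(.5508,.027,.126,20.8)
"
```

```text
t 13.02 pos [0.5197 0.1089 0.1885] yaw 42.2 w 0.051 F [ 0.5 -0.1  0.4] q6 -43.0
 now [-0.8   2.04  1.56]  final [0.   2.19 1.56]  turn [0.   0.   4.68]
```

Request:
step_arm(steps=[{"xyz":[0,0,0],"turn":[0,0,0.94],"gripper":0.2},{"xyz":[0,0,0],"turn":[0,0,0.94],"gripper":0.2},{"xyz":[0,0,0],"turn":[0,0,0.94],"gripper":0.2},{"xyz":[0,0,0],"turn":[0,0,0.93],"gripper":0.2},{"xyz":[0,0,0],"turn":[0,0,0.93],"gripper":0.2},{"xyz":[0,0.73,0],"turn":[0,0,0],"gripper":0.2},{"xyz":[0,0.73,0],"turn":[0,0,0],"gripper":0.2},{"xyz":[0,0.73,0],"turn":[0,0,0],"gripper":0.2},{"xyz":[0,0,0],"turn":[0,0,0],"gripper":0.2},{"xyz":[0,0,0.6],"turn":[0,0,0],"gripper":0.2},{"xyz":[0,0,0.5],"turn":[0,0,0],"gripper":0.2},{"xyz":[0,0,0.46],"turn":[0,0,0],"gripper":0.2},{"xyz":[0,0,0],"turn":[0,0,0],"gripper":-1},{"xyz":[0,0,0],"turn":[0,0,0],"gripper":-1},{"xyz":[0,0,0],"turn":[0,0,0],"gripper":-1},{"xyz":[0,0,0],"turn":[0,0,0],"gripper":-1},{"xyz":[0,0,0],"turn":[0,0,0],"gripper":-1},{"xyz":[0,0,0],"turn":[0,0,0],"gripper":-1}], squeeze=50)

```text
time_s: 14.52
position: [0.5517, 0.0273, 0.1273]
tool_rot: [[0.933, 0.359, 0.003], [0.359, -0.934, -0.0], [0.002, 0.001, -1.0]]
ft_force: [-0.7, 0.9, 6.7]
grip_width: 0.0111
```

```bash
python3 -c "
from h import *
plan(.535,-.264,.25,91)
"
```

```text
t 14.52 pos [0.5517 0.0273 0.1273] yaw 21.0 w 0.0111 F [-0.7  0.9  6.7] q6 -30.0
 now [-2.99  6.65 -3.07]  final [-7.27 -0.55 -3.07]  turn [  0.03  -0.02 -15.27]
```

Request:
step_arm(steps=[{"xyz":[0,0,-0.25],"turn":[0,0,0],"gripper":-1},{"xyz":[0,0,-0.4],"turn":[0,0,0],"gripper":-1},{"xyz":[0,0,-0.6],"turn":[0,0,0],"gripper":-1},{"xyz":[0,0,-0.6],"turn":[0,0,0],"gripper":-1},{"xyz":[0,0,-0.6],"turn":[0,0,0],"gripper":-1},{"xyz":[0,0,-0.3],"turn":[0,0,0],"gripper":-1},{"xyz":[0,0.6,0],"turn":[0,0,-0.9],"gripper":-1},{"xyz":[-0.05,0.6,0],"turn":[0,0,-0.9],"gripper":-1},{"xyz":[-0.1,0.6,0],"turn":[0,0,-0.9],"gripper":-1},{"xyz":[-0.1,0.6,0],"turn":[0,0,-0.9],"gripper":-1},{"xyz":[-0.2,0.5,0],"turn":[0,0,-0.9],"gripper":-1},{"xyz":[0,0,0],"turn":[0,0,-0.9],"gripper":-1},{"xyz":[0,0,0],"turn":[0,0,-0.9],"gripper":-1},{"xyz":[0,0,0],"turn":[0,0,-0.9],"gripper":-1},{"xyz":[0,0,0],"turn":[0,0,-0.9],"gripper":-1},{"xyz":[0,0,0],"turn":[0,0,-0.9],"gripper":-1},{"xyz":[0,0,0],"turn":[0,0,-0.9],"gripper":-1},{"xyz":[0,0,0],"turn":[0,0,-0.9],"gripper":-1},{"xyz":[0,0,0],"turn":[0,0,-0.9],"gripper":-1},{"xyz":[0,0,0],"turn":[0,0,-0.9],"gripper":-1}])

```text
time_s: 16.18
position: [0.5919, -0.0835, 0.2366]
tool_rot: [[0.191, 0.982, 0.0], [0.982, -0.191, -0.0], [-0.0, 0.0, -1.0]]
ft_force: [0.0, 0.1, -0.8]
grip_width: 0.0113
```

```bash
python3 -c "
from h import *
plan(.535,-.264,.15,91)
"
```

```text
t 16.18 pos [ 0.5919 -0.0835  0.2366] yaw 79.0 w 0.0113 F [ 0.   0.1 -0.8] q6 -98.0
 now [-4.7  -0.53  2.17]  final [-4.49 -1.5   2.17]  turn [ 0.    0.   -2.63]
```

Request:
step_arm(steps=[{"xyz":[0,0,0],"turn":[0,0,-0.88],"gripper":-1},{"xyz":[0,0,0],"turn":[0,0,-0.88],"gripper":-1},{"xyz":[0,0,0],"turn":[0,0,-0.87],"gripper":-1},{"xyz":[-0.64,-0.21,0],"turn":[0,0,0],"gripper":-1},{"xyz":[-0.64,-0.21,0],"turn":[0,0,0],"gripper":-1},{"xyz":[-0.64,-0.22,0],"turn":[0,0,0],"gripper":-1},{"xyz":[-0.64,-0.22,0],"turn":[0,0,0],"gripper":-1},{"xyz":[-0.64,-0.22,0],"turn":[0,0,0],"gripper":-1},{"xyz":[-0.64,-0.21,0],"turn":[0,0,0],"gripper":-1},{"xyz":[-0.64,-0.21,0],"turn":[0,0,0],"gripper":-1},{"xyz":[0,0,0.7],"turn":[0,0,0],"gripper":-1},{"xyz":[0,0,0.7],"turn":[0,0,0],"gripper":-1},{"xyz":[0,0,0.7],"turn":[0,0,0],"gripper":-1},{"xyz":[0,0,0.7],"turn":[0,0,0],"gripper":-1},{"xyz":[0,0,0.7],"turn":[0,0,0],"gripper":-1},{"xyz":[0,0,0.7],"turn":[0,0,0],"gripper":-1},{"xyz":[0,0,0],"turn":[0,0,0],"gripper":-1}])

```text
time_s: 17.6
position: [0.5326, -0.2622, 0.0637]
tool_rot: [[-0.014, 1.0, -0.007], [1.0, 0.014, 0.005], [0.006, -0.007, -1.0]]
ft_force: [-0.5, 1.3, -1.3]
grip_width: 0.0111
```

Run:
```python
from h import *
plan(.535,-.264,.034,91)
snap(1)
a=[load(n,1)[0][...,::-1] for n in("top","scene")]
cv2.imwrite("pics/v1.png",np.hstack([cv2.resize(a[0][180:330,260:460],(533,400)),cv2.resize(a[1][190:400,140:380],(457,400))][:2])[:, :990])
im=cv2.imread("pics/v1.png"); cv2.imwrite("pics/v1.png",cv2.resize(im,(800,int(400*800/im.shape[1]))))
```

```text
t 17.6 pos [ 0.5326 -0.2622  0.0637] yaw 90.8 w 0.0111 F [-0.5  1.3 -1.3] q6 -128.0
 now [-0.05  0.06  0.74]  final [-0.05  0.06  0.74]  turn [-0.09 -0.07 -0.04]
```

View pics/v1.png

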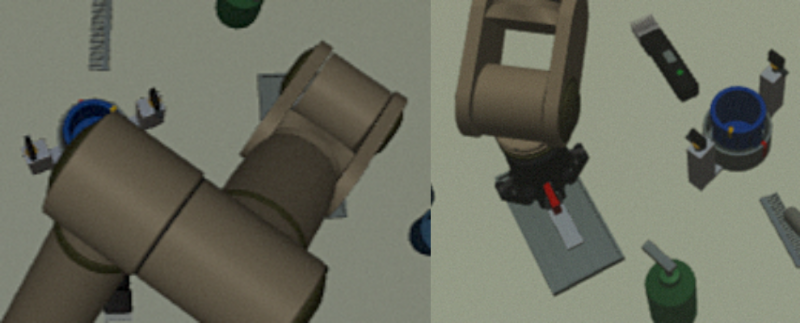

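The view shows the bar level over the tray along its length. Both clamps are turned crosswise, and the cup's yellow mark is at about (730,130) in the view. I'm lowering the bar.

Request:
step_arm(steps=[{"xyz":[-0.05,0.06,0.3],"turn":[0,0,0],"gripper":-1},{"xyz":[0,0,0.25],"turn":[0,0,0],"gripper":-1},{"xyz":[0,0,0.15],"turn":[0,0,0],"gripper":-1},{"xyz":[0,0,0.06],"turn":[0,0,0],"gripper":-1},{"xyz":[0,0,0],"turn":[0,0,0],"gripper":-1},{"xyz":[0,0,0],"turn":[0,0,0],"gripper":-1}])

```text
time_s: 18.2
position: [0.5371, -0.2657, 0.0377]
tool_rot: [[-0.014, 1.0, 0.0], [1.0, 0.014, -0.0], [-0.0, 0.0, -1.0]]
ft_force: [0.9, 0.6, -1.3]
grip_width: 0.0112
```

Request:
step_arm(steps=[{"xyz":[0,0,0.06],"turn":[0,0,0],"gripper":-1},{"xyz":[0,0,0.05],"turn":[0,0,0],"gripper":-1},{"xyz":[0,0,0],"turn":[0,0,0],"gripper":-1},{"xyz":[0,0,0],"turn":[0,0,0],"gripper":-1}])

```text
time_s: 18.53
position: [0.5372, -0.2657, 0.0334]
tool_rot: [[-0.014, 1.0, 0.001], [1.0, 0.014, -0.0], [-0.0, 0.001, -1.0]]
ft_force: [0.3, 0.1, 1.3]
grip_width: 0.011
```

Request:
step_arm(steps=[{"xyz":[0,0,0],"turn":[0,0,0],"gripper":0},{"xyz":[0,0,0],"turn":[0,0,0],"gripper":0},{"xyz":[0,0,0],"turn":[0,0,0],"gripper":0},{"xyz":[0,0,-0.2],"turn":[0,0,0],"gripper":0},{"xyz":[0,0,-0.6],"turn":[0,0,0],"gripper":0},{"xyz":[0,0,-0.7],"turn":[0,0,0],"gripper":0},{"xyz":[0,0,-0.7],"turn":[0,0,0],"gripper":0},{"xyz":[0,0,-0.7],"turn":[0,0,0],"gripper":0},{"xyz":[0,0,-0.7],"turn":[0,0,0],"gripper":0},{"xyz":[0,0,-0.7],"turn":[0,0,0],"gripper":0},{"xyz":[0,0,0],"turn":[0,0,0],"gripper":0}])

```text
time_s: 19.45
position: [0.5384, -0.2665, 0.2116]
tool_rot: [[-0.014, 1.0, 0.008], [1.0, 0.014, -0.006], [-0.007, 0.008, -1.0]]
ft_force: [0.4, -0.4, 0.3]
grip_width: 0.0425
```

```bash
cat >> h.py <<'E'
def cup(k,n="scene",box=(298,225,85,90),zr=(.09,.1),w=True):
    im,d,i=load(n,k); hsv=cv2.cvtColor(im,cv2.COLOR_RGB2HSV); H,S,V=[hsv[...,j].astype(int) for j in range(3)]
    C=cloud(d,i); reg=np.zeros(H.shape,bool); x0,y0,a,b=box; reg[y0:y0+b,x0:x0+a]=1
    blue=reg&(H>100)&(H<130)&(S>120); q=blue&(C[...,2]>zr[0])&(C[...,2]<zr[1]); P=C[q][:,:2]; c=circ(P,.037)
    print(n,"cup",c.round(4),len(P),"rms",np.hypot(*(P-c).T).std().round(4))
    yel=(H>20)&(H<36)&(S>90)&reg&(np.hypot(*(C[...,:2]-c).transpose(2,0,1))<.048)&(C[...,2]>.06)
    Q=C[yel]; y=np.median(Q,0); print(" yel",y.round(4),len(Q),"ang",np.degrees(np.arctan2(*(Q[:,:2]-c)[:,::-1].T)).mean().round(1))
E
python3 - <<'E'
from h import *
plan(.552,.0275,.2,20)
snap(2); cup(2); cup(2,"top",(265,205,85,80)); cup(0)
im,d,i=load("scene",2); C=cloud(d,i)
hsv=cv2.cvtColor(im,cv2.COLOR_RGB2HSV); m=((hsv[...,0]<8)|(hsv[...,0]>172))&(hsv[...,1]>130)&(hsv[...,2]>60)
for c,a,b in blobs(m,8): print("red",c.round(1),a,C[b].mean(0).round(3),C[b][:,2].max().round(3))
a=load("top",2)[0][...,::-1]; v=np.hstack([cv2.resize(a[200:330,255:440],(427,300)),cv2.resize(im[190:400,140:380,::-1],(373,326))[:300]]); cv2.imwrite("pics/v2.png",v)
E
```

```text
t 19.45 pos [ 0.5384 -0.2665  0.2116] yaw 90.8 w 0.0425 F [ 0.4 -0.4  0.3] q6 -128.0
 now [7.35 0.44 0.25]  final [ 2.83 -6.79  0.29]  turn [1.400e-01 1.000e-02 1.545e+01]
scene cup [0.5536 0.0248] 276 rms 0.0023
 yel [ 0.5805 -0.0037  0.0946] 14 ang -47.8
top cup [0.5492 0.03  ] 184 rms 0.0023
 yel [0.5761 0.0026 0.0938] 6 ang -45.2
scene cup [0.5536 0.0249] 207 rms 0.0025
 yel [ 0.5789 -0.0035  0.0935] 14 ang -47.8
red [356.4 283.3] 12 [0.599 0.044 0.048] 0.054
red [219.2 325.4] 83 [ 0.538 -0.269  0.038] 0.044
```

View pics/v2.png

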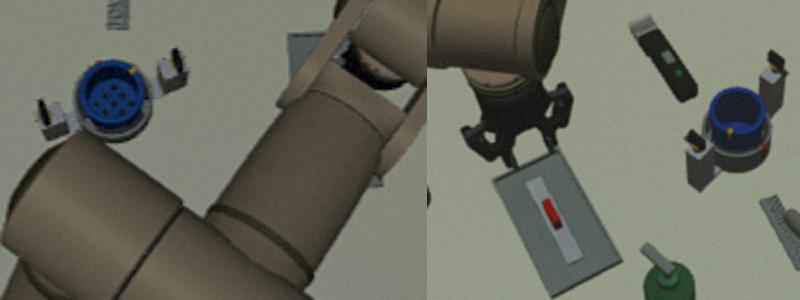

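The bar lies flat in the tray with the handle up. The cup and clamps are clear. Yellow to red measures about 67°, which is more than the description says, so I'll turn until the stop and check. I'll grip the rim on its +x side.

Request:
step_arm(steps=[{"xyz":[0.5,0,0],"turn":[0,0,0],"gripper":0},{"xyz":[0.6,0.03,0],"turn":[0,0,0],"gripper":0},{"xyz":[0.6,0.03,0],"turn":[0,0,0],"gripper":0},{"xyz":[0.6,0.03,0],"turn":[0,0,0],"gripper":0},{"xyz":[0.6,0.03,0],"turn":[0,0,0],"gripper":0},{"xyz":[0,0,0],"turn":[0,0,1],"gripper":0},{"xyz":[0,0,0],"turn":[0,0,1],"gripper":0},{"xyz":[0,0,0],"turn":[0,0,1],"gripper":0},{"xyz":[0,0,0],"turn":[0,0,1],"gripper":0},{"xyz":[0,0,0],"turn":[0,0,1],"gripper":0},{"xyz":[0,0,0],"turn":[0,0,1],"gripper":0},{"xyz":[0,0,0],"turn":[0,0,1],"gripper":0},{"xyz":[0,0,0],"turn":[0,0,1],"gripper":0},{"xyz":[0,0,0],"turn":[0,0,1],"gripper":0},{"xyz":[0,0,0],"turn":[0,0,1],"gripper":0},{"xyz":[0,0,0],"turn":[0,0,1],"gripper":0},{"xyz":[0,0,0],"turn":[0,0,1],"gripper":0},{"xyz":[0,0,0],"turn":[0,0,1],"gripper":0},{"xyz":[0,0,0],"turn":[0,0,1],"gripper":0},{"xyz":[0,0,0],"turn":[0,0,1],"gripper":0}])

```text
time_s: 21.22
position: [0.5397, -0.1493, 0.2038]
tool_rot: [[0.928, 0.372, -0.002], [0.372, -0.928, 0.001], [-0.002, -0.002, -1.0]]
ft_force: [0.1, 0.3, 0.7]
grip_width: 0.0426
```

```bash
python3 -c "
from h import *
plan(.5875,.0194,.17,-12.5)
"
```

```text
t 21.22 pos [ 0.5397 -0.1493  0.2038] yaw 21.8 w 0.0426 F [0.1 0.3 0.7] q6 -49.0
 now [ 2.68 -3.47  0.85]  final [ 0.25 -4.38  0.85]  turn [-0.02  0.03  7.49]
```

Request:
step_arm(steps=[{"xyz":[0,0,0],"turn":[0,0,0.94],"gripper":0},{"xyz":[0,0,0],"turn":[0,0,0.94],"gripper":0},{"xyz":[0,0,0],"turn":[0,0,0.94],"gripper":0},{"xyz":[0,0,0],"turn":[0,0,0.94],"gripper":0},{"xyz":[0,0,0],"turn":[0,0,0.94],"gripper":0},{"xyz":[0,0,0],"turn":[0,0,0.93],"gripper":0},{"xyz":[0,0,0],"turn":[0,0,0.93],"gripper":0},{"xyz":[0,0,0],"turn":[0,0,0.93],"gripper":0},{"xyz":[0.03,-0.55,0],"turn":[0,0,0],"gripper":0},{"xyz":[0.03,-0.55,0],"turn":[0,0,0],"gripper":0},{"xyz":[0.03,-0.55,0],"turn":[0,0,0],"gripper":0},{"xyz":[0.03,-0.55,0],"turn":[0,0,0],"gripper":0},{"xyz":[0.03,-0.55,0],"turn":[0,0,0],"gripper":0},{"xyz":[0.03,-0.55,0],"turn":[0,0,0],"gripper":0},{"xyz":[0.03,-0.54,0],"turn":[0,0,0],"gripper":0},{"xyz":[0.04,-0.54,0],"turn":[0,0,0],"gripper":0},{"xyz":[0,0,0.5],"turn":[0,0,0],"gripper":0},{"xyz":[0,0,0.35],"turn":[0,0,0],"gripper":0},{"xyz":[0,0,0],"turn":[0,0,0],"gripper":0}])

```text
time_s: 22.8
position: [0.5855, 0.0202, 0.1673]
tool_rot: [[0.977, -0.212, -0.008], [-0.212, -0.977, 0.001], [-0.008, 0.0, -1.0]]
ft_force: [0.5, 0.4, 0.1]
grip_width: 0.0428
```

```bash
python3 -c "
from h import *
plan(.5875,.0194,.09,-12.5)
"
```

```text
t 22.8 pos [0.5855 0.0202 0.1673] yaw -12.2 w 0.0428 F [0.5 0.4 0.1] q6 3.0
 now [0.07 0.01 1.93]  final [0.05 0.01 1.93]  turn [0.01 0.1  0.06]
```

Request:
step_arm(steps=[{"xyz":[0.03,0,0.5],"turn":[0,0,0],"gripper":0},{"xyz":[0,0,0.5],"turn":[0,0,0],"gripper":0},{"xyz":[0,0,0.5],"turn":[0,0,0],"gripper":0},{"xyz":[0,0,0.3],"turn":[0,0,0],"gripper":0},{"xyz":[0,0,0.15],"turn":[0,0,0],"gripper":0},{"xyz":[0,0,0],"turn":[0,0,0],"gripper":0},{"xyz":[0,0,0],"turn":[0,0,0],"gripper":0}])

```text
time_s: 23.38
position: [0.5886, 0.0191, 0.0936]
tool_rot: [[0.977, -0.213, 0.0], [-0.213, -0.977, -0.0], [0.0, -0.0, -1.0]]
ft_force: [0.7, -0.7, 0.2]
grip_width: 0.0426
```

```bash
python3 -c "
from h import *
plan(.5875,.0194,.09,-12.5)
"
```

```text
t 23.38 pos [0.5886 0.0191 0.0936] yaw -12.3 w 0.0426 F [ 0.7 -0.7  0.2] q6 3.0
 now [-0.03 -0.    0.09]  final [-0.03 -0.    0.09]  turn [-0.   -0.    0.05]
```

Request:
step_arm(steps=[{"xyz":[-0.03,0,0.1],"turn":[0,0,0],"gripper":-1},{"xyz":[0,0,0],"turn":[0,0,0],"gripper":-1},{"xyz":[0,0,0],"turn":[0,0,0],"gripper":-1},{"xyz":[0,0,0],"turn":[0,0,0],"gripper":-1},{"xyz":[0,0,0],"turn":[0,0,0],"gripper":-1},{"xyz":[0,0,0],"turn":[0,0,0],"gripper":-1},{"xyz":[0,0,0],"turn":[0,0,0],"gripper":-1}], squeeze=30)

```text
time_s: 23.97
position: [0.5875, 0.0195, 0.0894]
tool_rot: [[0.977, -0.213, 0.001], [-0.213, -0.977, -0.0], [0.001, -0.0, -1.0]]
ft_force: [0.6, 0.7, 1.1]
grip_width: 0.0075
```

```bash
python3 -c "
from h import *
plan(.5875,.0194,.09,-12.5)
print(env.observe()['wrist_torque'])"
```

```text
t 23.97 pos [0.5875 0.0195 0.0894] yaw -12.3 w 0.0075 F [0.6 0.7 1.1] q6 3.0
 now [ 0.    0.   -0.01]  final [ 0.    0.   -0.01]  turn [-0.   -0.01  0.05]
[ 0.04762684 -0.07862949  0.00805405]
```

Request:
step_arm(steps=[{"xyz":[0,0,0],"turn":[0,0,0],"gripper":-1},{"xyz":[0,0,0],"turn":[0,0,0],"gripper":-1},{"xyz":[-0.003,-0.074,0],"turn":[0,0,-1],"gripper":-1},{"xyz":[-0.003,-0.074,0],"turn":[0,0,-1],"gripper":-1},{"xyz":[-0.003,-0.074,0],"turn":[0,0,-1],"gripper":-1},{"xyz":[0,0,0],"turn":[0,0,0],"gripper":-1}], squeeze=70)

```text
time_s: 24.47
position: [0.5881, 0.0287, 0.0895]
tool_rot: [[1.0, 0.029, 0.001], [0.029, -1.0, -0.0], [0.001, 0.0, -1.0]]
ft_force: [0.5, -0.3, 5.1]
grip_width: 0.0064
```

```bash
python3 -c "
from h import *
plan(.5516,.0276,.09,20.8)
print(env.observe()['wrist_torque'])"
```

```text
t 24.47 pos [0.5881 0.0287 0.0895] yaw 1.7 w 0.0064 F [ 0.5 -0.3  5.1] q6 -10.0
 now [-0.91 -0.   -0.01]  final [-0.86 -0.3  -0.01]  turn [ 0.   -0.01 -4.17]
[0.04308255 0.10524162 0.03842482]
```

Run:
```python
from h import *
snap(3,("scene",)); cup(3)
im=load("scene",3)[0]; cv2.imwrite("pics/v3.png",cv2.resize(im[190:330,260:420,::-1],(640,560),interpolation=cv2.INTER_CUBIC))
```

```text
scene cup [0.5535 0.0249] 145 rms 0.0025
 yel [0.5852 0.0039 0.0953] 14 ang -32.4
```

View pics/v3.png

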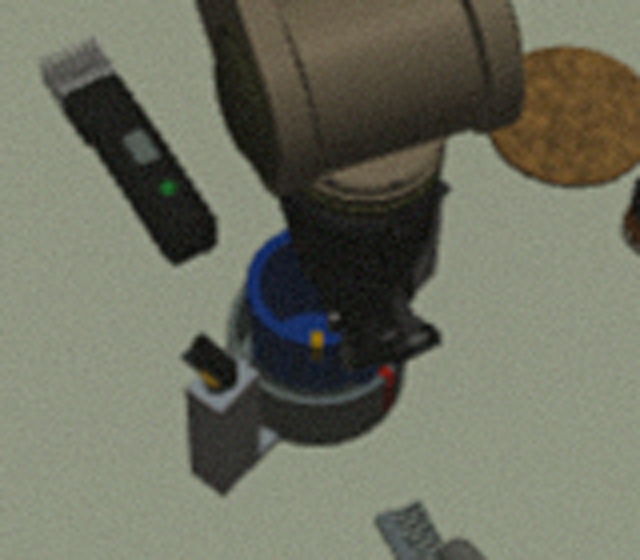

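The cup turns with the gripper: the yellow mark, at (317,340) in the view, went from -47.8° to -32.4°. I'll continue for 11 rows.

Request:
step_arm(steps=[{"xyz":[-0.003,-0.074,0],"turn":[0,0,-1],"gripper":-1},{"xyz":[-0.003,-0.074,0],"turn":[0,0,-1],"gripper":-1},{"xyz":[-0.003,-0.074,0],"turn":[0,0,-1],"gripper":-1},{"xyz":[-0.003,-0.074,0],"turn":[0,0,-1],"gripper":-1},{"xyz":[-0.003,-0.074,0],"turn":[0,0,-1],"gripper":-1},{"xyz":[-0.003,-0.074,0],"turn":[0,0,-1],"gripper":-1},{"xyz":[0,0,0],"turn":[0,0,0],"gripper":-1}])

```text
time_s: 25.1
position: [0.5834, 0.0455, 0.0895]
tool_rot: [[0.874, 0.486, 0.001], [0.486, -0.874, -0.0], [0.0, 0.0, -1.0]]
ft_force: [0.0, -0.2, 4.7]
grip_width: 0.007
```

```bash
python3 -c "
from h import *
plan(.5516,.0276,.09,20.8)
print(env.observe()['wrist_torque'])
snap(4,('scene',)); cup(4)"
```

```text
t 25.1 pos [0.5834 0.0455 0.0895] yaw 29.1 w 0.007 F [ 0.  -0.2  4.7] q6 -36.0
 now [-0.91  0.   -0.01]  final [-0.9   0.14 -0.01]  turn [ 0.01 -0.01  1.8 ]
[-0.00622225  0.1195843   0.09975059]
scene cup [0.5528 0.0252] 174 rms 0.0025
 yel [0.5894 0.022  0.0966] 20 ang -15.8
```

Run:
```python
from h import *
snap(5); im=load("scene",5)[0]; a=load("top",5)[0]; cv2.imwrite("pics/v5.png",np.hstack([cv2.resize(im[215:315,290:390,::-1],(400,400),interpolation=cv2.INTER_CUBIC),cv2.resize(a[200:290,260:350,::-1],(400,400),interpolation=cv2.INTER_CUBIC)]))
cup(5)
try: cup(5,"top",(265,205,85,80))
except Exception as e: print(e)
i=cams.camera_info("scene"); hsv=cv2.cvtColor(im,cv2.COLOR_RGB2HSV).astype(int); H,S=hsv[...,0],hsv[...,1]
for c,n,m in blobs((H>18)&(H<38)&(S>80),3):
    if 290<c[0]<390 and 215<c[1]<315: 
        p=ray(i,*c,.093); print(c.round(1),n,p.round(4),np.degrees(np.arctan2(p[1]-.0249,p[0]-.5536)))
```

```text
scene cup [0.5524 0.0251] 166 rms 0.0025
 yel [0.5922 0.0207 0.0997] 23 ang -14.1
top cup [0.5475 0.0298] 32 rms 0.0021
 yel [ 0.55   -0.0122  0.3486] 28 ang -58.6
[330.8 217.1] 9 [0.4364 0.069  0.093 ] 159.3613553151329
[327. 217.] 3 [0.4318 0.0615 0.093 ] 163.28904617553476
[353.3 217.3] 3 [0.463  0.1148 0.093 ] 135.22221762857583
[358.  217.6] 5 [0.4691 0.1239 0.093 ] 130.48919226759836
[374.5 218. ] 6 [0.4891 0.157  0.093 ] 116.03415738565545
[381.2 217.2] 5 [0.4948 0.1719 0.093 ] 111.79509242092952
[384.8 218.4] 5 [0.5019 0.1773 0.093 ] 108.71857615195552
[342. 220.] 7 [0.4567 0.0877 0.093 ] 147.05193686810648
[361.  220.5] 4 [0.4798 0.1256 0.093 ] 126.23307369519793
[334. 221.] 3 [0.45  0.07  0.093] 156.4842267688125
[350.2 221.5] 4 [0.4699 0.1023 0.093 ] 137.23462842015056
[388. 224.] 3 [0.5194 0.175  0.093 ] 102.84615982553628
[349.3 225.3] 3 [0.4784 0.0948 0.093 ] 137.0909064825992
[366.3 234. ] 41 [0.5188 0.1161 0.093 ] 110.87534583107336
[344.5 233.7] 11 [0.4936 0.073  0.093 ] 141.27290099152316
[354.  233.7] 3 [0.5042 0.092  0.093 ] 126.36299031240567
[352.  235.8] 11 [0.5071 0.0849 0.093 ] 127.75058444883425
[340.7 241. ] 3 [0.5069 0.055  0.093 ] 147.22163758353418
[365.7 244.3] 3 [0.5428 0.0998 0.093 ] 98.21816720672372
[356. 253.] 3 [0.5523 0.0685 0.093 ] 91.74777590330486
[346.7 274.3] 15 [0.5903 0.0218 0.093 ] -4.805501725578883
[311.7 284.1] 15 [ 0.5745 -0.0571  0.093 ] -75.72250854785042
```

View pics/v5.png

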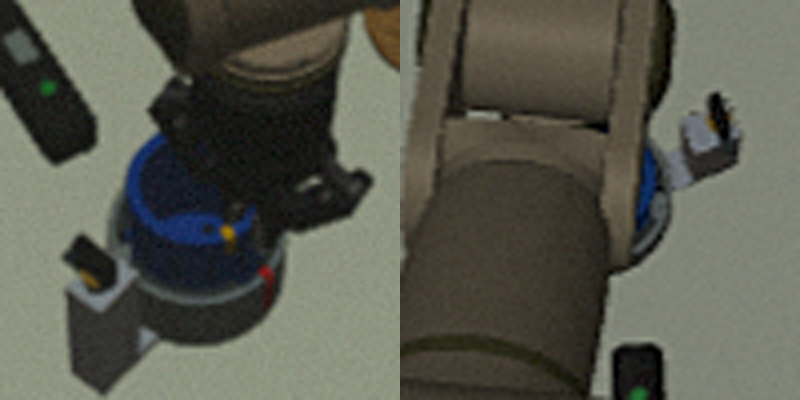

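The yellow mark, at (228,235) in the left crop, is at -4.8° as expected, and the red mark, at (266,285), is at about 21°. About 25° remain.

Request:
step_arm(steps=[{"xyz":[-0.003,-0.074,0],"turn":[0,0,-1],"gripper":-1},{"xyz":[-0.003,-0.074,0],"turn":[0,0,-1],"gripper":-1},{"xyz":[-0.003,-0.074,0],"turn":[0,0,-1],"gripper":-1},{"xyz":[-0.003,-0.074,0],"turn":[0,0,-1],"gripper":-1},{"xyz":[-0.003,-0.074,0],"turn":[0,0,-1],"gripper":-1},{"xyz":[0,0,0],"turn":[0,0,0],"gripper":-1},{"xyz":[0,0,0],"turn":[0,0,0],"gripper":-1}])

```text
time_s: 25.83
position: [0.574, 0.0564, 0.0895]
tool_rot: [[0.62, 0.785, 0.001], [0.785, -0.62, -0.0], [0.0, 0.001, -1.0]]
ft_force: [-0.3, 0.8, 5.2]
grip_width: 0.0065
```

Run:
```python
from h import *
plan(.5516,.0276,.09,20.8)
print(env.observe()['wrist_torque'])
snap(6); im=load("scene",6)[0]
i=cams.camera_info("scene"); hsv=cv2.cvtColor(im,cv2.COLOR_RGB2HSV).astype(int); H,S=hsv[...,0],hsv[...,1]
for c,n,m in blobs((H>18)&(H<38)&(S>80),3):
    p=ray(i,*c,.093); r=p[:2]-[.5536,.0249]
    if .033<np.hypot(*r)<.045: print(c.round(1),n,p.round(4),np.degrees(np.arctan2(r[1],r[0])))
```

```text
t 25.83 pos [0.574  0.0564 0.0895] yaw 51.7 w 0.0065 F [-0.3  0.8  5.2] q6 -58.0
 now [-0.91  0.01 -0.01]  final [-0.78  0.48 -0.01]  turn [ 0.01 -0.    6.74]
[0.11571589 0.14811679 0.1279454 ]
[352.1 270.1] 17 [0.5868 0.0377 0.093 ] 21.092993362556932
```

Yellow reads 21.1° against red at 20.8–22°, so they're aligned. A gentle pull up, watching the force.

Request:
step_arm(steps=[{"xyz":[0,0,-0.1],"turn":[0,0,0],"gripper":-1},{"xyz":[0,0,-0.1],"turn":[0,0,0],"gripper":-1},{"xyz":[0,0,-0.1],"turn":[0,0,0],"gripper":-1},{"xyz":[0,0,0],"turn":[0,0,0],"gripper":-1}])

```text
time_s: 26.27
position: [0.574, 0.0565, 0.1018]
tool_rot: [[0.618, 0.786, 0.001], [0.786, -0.618, 0.0], [0.0, 0.0, -1.0]]
ft_force: [0.1, -0.5, -1.2]
grip_width: 0.0066
```

It lifts freely, with only its weight on the wrist. Raising it clear of the clamps.

Request:
step_arm(steps=[{"xyz":[0,0,-0.3],"turn":[0,0,0],"gripper":-1},{"xyz":[0,0,-0.45],"turn":[0,0,0],"gripper":-1},{"xyz":[0,0,-0.5],"turn":[0,0,0],"gripper":-1},{"xyz":[0,0,-0.5],"turn":[0,0,0],"gripper":-1},{"xyz":[0,0,-0.5],"turn":[0,0,0],"gripper":-1},{"xyz":[0,0,-0.5],"turn":[0,0,0],"gripper":-1},{"xyz":[0,0,-0.5],"turn":[0,0,0],"gripper":-1},{"xyz":[0,0,-0.4],"turn":[0,0,0],"gripper":-1},{"xyz":[0,0,0],"turn":[0,0,0],"gripper":-1},{"xyz":[0,0,0],"turn":[0,0,0],"gripper":-1}])

```text
time_s: 27.1
position: [0.5737, 0.0566, 0.247]
tool_rot: [[0.617, 0.787, 0.0], [0.787, -0.617, 0.0], [0.0, 0.0, -1.0]]
ft_force: [0.3, -0.2, -2.2]
grip_width: 0.0066
```

Run:
```python
from h import *
plan(.4922,.2883,.13,51.8)
snap(7,("scene",)); im=load("scene",7)[0]; cv2.imwrite("pics/v7.png",cv2.resize(im[120:320,230:470,::-1],(600,500)))
i=cams.camera_info("top");print("jar",ray(i,228,240,.04))
```

```text
t 27.1 pos [0.5737 0.0566 0.247 ] yaw 51.9 w 0.0066 F [ 0.3 -0.2 -2.2] q6 -58.0
 now [ 3.3  -5.18  2.92]  final [ 3.29 -5.18  2.92]  turn [ 0.   -0.    0.02]
jar [0.56456445 0.25469736 0.04      ]
```

View pics/v7.png

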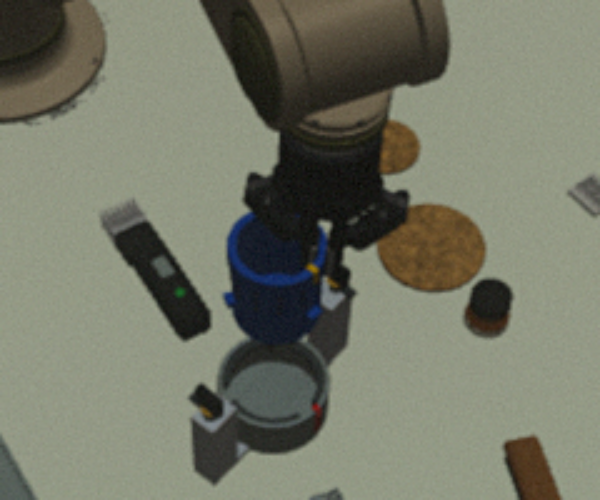

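The cup hangs upright above the pot, at about (275,270) in the view. I'm carrying it over the clamp to the large pad at (432,247).

Request:
step_arm(steps=[{"xyz":[0.11,-0.18,0],"turn":[0,0,0],"gripper":-1},{"xyz":[0.23,-0.36,0],"turn":[0,0,0],"gripper":-1},{"xyz":[0.26,-0.4,0],"turn":[0,0,0],"gripper":-1},{"xyz":[0.26,-0.4,0],"turn":[0,0,0],"gripper":-1},{"xyz":[0.26,-0.4,0],"turn":[0,0,0],"gripper":-1},{"xyz":[0.26,-0.4,0],"turn":[0,0,0],"gripper":-1},{"xyz":[0.26,-0.4,0],"turn":[0,0,0],"gripper":-1},{"xyz":[0.26,-0.4,0],"turn":[0,0,0],"gripper":-1},{"xyz":[0.26,-0.4,0],"turn":[0,0,0],"gripper":-1},{"xyz":[0.26,-0.4,0],"turn":[0,0,0],"gripper":-1},{"xyz":[0.26,-0.4,0],"turn":[0,0,0],"gripper":-1},{"xyz":[0.26,-0.4,0],"turn":[0,0,0],"gripper":-1},{"xyz":[0.24,-0.4,0],"turn":[0,0,0],"gripper":-1},{"xyz":[0.15,-0.24,0],"turn":[0,0,0],"gripper":-1},{"xyz":[0,0,0],"turn":[0,0,0],"gripper":-1},{"xyz":[0,0,0.4],"turn":[0,0,0],"gripper":-1},{"xyz":[0,0,0.5],"turn":[0,0,0],"gripper":-1},{"xyz":[0,0,0.5],"turn":[0,0,0],"gripper":-1},{"xyz":[0,0,0.5],"turn":[0,0,0],"gripper":-1},{"xyz":[0,0,0],"turn":[0,0,0],"gripper":-1}])

```text
time_s: 28.82
position: [0.4916, 0.2879, 0.1671]
tool_rot: [[0.618, 0.786, -0.007], [0.786, -0.618, -0.003], [-0.007, -0.004, -1.0]]
ft_force: [0.5, -0.3, -2.2]
grip_width: 0.0063
```

Run:
```python
from h import *
plan(.4922,.2883,.0905,51.8)
snap(8); a=load("scene",8)[0]; b=load("top",8)[0]
cv2.imwrite("pics/v8.png",np.hstack([cv2.resize(x[...,::-1],(400,400)) for x in (a[130:290,320:480],b[200:330,165:295])]))
for n in("scene","top"):
    im,d,i=load(n,8); C=cloud(d,i); hsv=cv2.cvtColor(im,cv2.COLOR_RGB2HSV).astype(int)
    m=(hsv[...,0]>100)&(hsv[...,0]<130)&(hsv[...,1]>120)&(np.hypot(C[...,0]-.469,C[...,1]-.26)<.07)&(C[...,2]>.02)&(C[...,2]<.3)
    P=C[m]; zt=np.percentile(P[:,2],97); Q=P[P[:,2]>zt-.012][:,:2]; c=circ(Q,.037); print(n,len(P),"ztop",zt,"c",c)
```

```text
t 28.82 pos [0.4916 0.2879 0.1671] yaw 51.9 w 0.0063 F [ 0.5 -0.3 -2.2] q6 -33.0
 now [0.03 0.01 1.91]  final [0.02 0.   1.91]  turn [-0.05  0.08  0.01]
scene 415 ztop 0.17800409179087626 c [0.47127264 0.2566662 ]
top 284 ztop 0.1765509804864346 c [0.46589817 0.26097325]
```

View pics/v8.png

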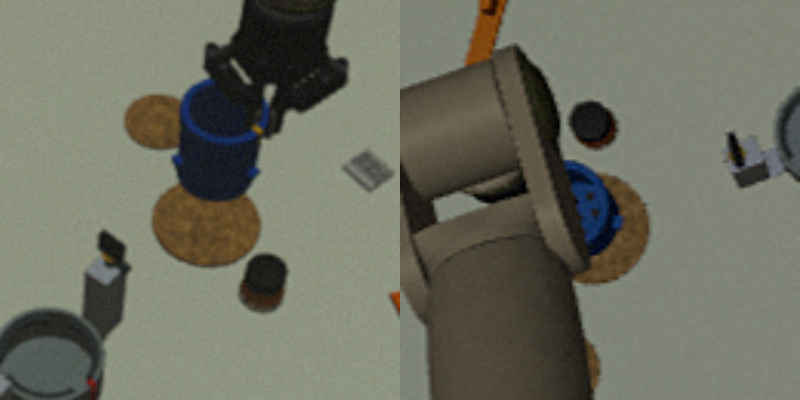

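In each camera the cup is centred over the large pad within about 1 mm: scene (.4713,.2567) against pad (.4716,.2568). Lowering.

Request:
step_arm(steps=[{"xyz":[0,0,0.3],"turn":[0,0,0],"gripper":-1},{"xyz":[0,0,0.4],"turn":[0,0,0],"gripper":-1},{"xyz":[0,0,0.4],"turn":[0,0,0],"gripper":-1},{"xyz":[0,0,0.3],"turn":[0,0,0],"gripper":-1},{"xyz":[0,0,0.2],"turn":[0,0,0],"gripper":-1},{"xyz":[0,0,0.1],"turn":[0,0,0],"gripper":-1},{"xyz":[0,0,0.05],"turn":[0,0,0],"gripper":-1},{"xyz":[0,0,0],"turn":[0,0,0],"gripper":-1},{"xyz":[0,0,0],"turn":[0,0,0],"gripper":-1}])

```text
time_s: 29.67
position: [0.4934, 0.2893, 0.1019]
tool_rot: [[0.617, 0.787, 0.001], [0.787, -0.617, 0.0], [0.001, 0.001, -1.0]]
ft_force: [0.5, -0.2, -1.2]
grip_width: 0.0065
```

Request:
step_arm(steps=[{"xyz":[0,0,0.08],"turn":[0,0,0],"gripper":-1},{"xyz":[0,0,0.08],"turn":[0,0,0],"gripper":-1},{"xyz":[0,0,0.05],"turn":[0,0,0],"gripper":-1},{"xyz":[0,0,0.03],"turn":[0,0,0],"gripper":-1},{"xyz":[0,0,0],"turn":[0,0,0],"gripper":-1},{"xyz":[0,0,0],"turn":[0,0,0],"gripper":-1}])

```text
time_s: 30.17
position: [0.493, 0.2892, 0.0915]
tool_rot: [[0.617, 0.787, -0.0], [0.787, -0.617, -0.0], [-0.0, -0.0, -1.0]]
ft_force: [-0.4, 0.2, -1.7]
grip_width: 0.0063
```

Request:
step_arm(steps=[{"xyz":[0,0,0.03],"turn":[0,0,0],"gripper":-1},{"xyz":[0,0,0.02],"turn":[0,0,0],"gripper":-1},{"xyz":[0,0,0],"turn":[0,0,0],"gripper":-1},{"xyz":[0,0,0],"turn":[0,0,0],"gripper":-1}])

```text
time_s: 30.5
position: [0.4937, 0.2896, 0.0905]
tool_rot: [[0.617, 0.787, 0.003], [0.787, -0.617, 0.001], [0.002, 0.001, -1.0]]
ft_force: [0.5, 1.8, 5.2]
grip_width: 0.0063
```

Contact is felt (+5 N). Releasing and retreating upward.

Request:
step_arm(steps=[{"xyz":[0,0,0],"turn":[0,0,0],"gripper":0},{"xyz":[0,0,0],"turn":[0,0,0],"gripper":0},{"xyz":[0,0,0],"turn":[0,0,0],"gripper":0},{"xyz":[0,0,0],"turn":[0,0,0],"gripper":0},{"xyz":[0,0,-0.2],"turn":[0,0,0],"gripper":0},{"xyz":[0,0,-0.4],"turn":[0,0,0],"gripper":0},{"xyz":[0,0,-0.6],"turn":[0,0,0],"gripper":0},{"xyz":[0,0,-0.7],"turn":[0,0,0],"gripper":0},{"xyz":[0,0,-0.7],"turn":[0,0,0],"gripper":0},{"xyz":[0,0,-0.7],"turn":[0,0,0],"gripper":0},{"xyz":[0,0,-0.5],"turn":[0,0,0],"gripper":0},{"xyz":[0,0,0],"turn":[0,0,0],"gripper":0},{"xyz":[0,0,0],"turn":[0,0,0],"gripper":0}])

```text
time_s: 31.58
position: [0.4931, 0.2892, 0.2427]
tool_rot: [[0.617, 0.787, 0.002], [0.787, -0.617, 0.001], [0.002, 0.001, -1.0]]
ft_force: [0.5, -0.3, -0.1]
grip_width: 0.0425
```

Run:
```python
from h import *
plan(.4922,.2883,.2,51.8)
snap(9); a=load("scene",9)[0]; b=load("top",9)[0]
cv2.imwrite("pics/v9.png",np.hstack([cv2.resize(a[...,::-1],(400,300)),cv2.resize(a[130:250,340:500,::-1],(400,300))]))
for n in("scene","top"):
    im,d,i=load(n,9); C=cloud(d,i); hsv=cv2.cvtColor(im,cv2.COLOR_RGB2HSV).astype(int)
    m=(hsv[...,0]>100)&(hsv[...,0]<130)&(hsv[...,1]>120)&(np.hypot(C[...,0]-.469,C[...,1]-.26)<.07)&(C[...,2]>.02)&(C[...,2]<.3)
    P=C[m]; zt=np.percentile(P[:,2],97); Q=P[P[:,2]>zt-.012][:,:2]; print(n,len(P),"ztop",zt,"c",circ(Q,.037))
```

```text
t 31.58 pos [0.4931 0.2892 0.2427] yaw 51.9 w 0.0425 F [ 0.5 -0.3 -0.1] q6 -33.0
 now [-0.03 -0.    1.07]  final [-0.03 -0.    1.07]  turn [ 0.02 -0.02  0.02]
scene 369 ztop 0.09920938782583391 c [0.47233835 0.25775746]
top 260 ztop 0.10102980281142385 c [0.46829998 0.26306394]
```

View pics/v9.png

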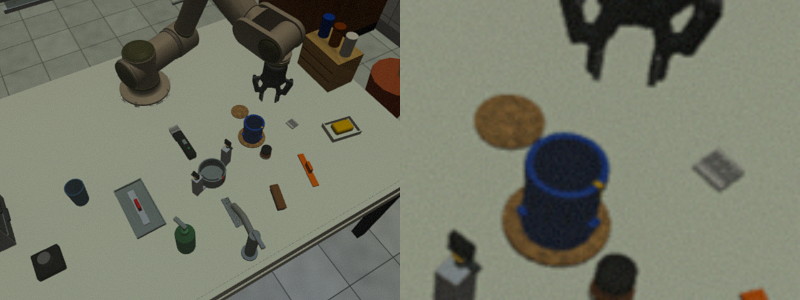

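The cup stands upright on the large pad, about 1–2 mm off centre. The bar is in the tray, both clamps are turned and the arm is clear, so I'm handing in.

```bash
python3 -c "
from rig import order; print(order.close_job())"
```

```text
the job is handed in; nothing more can be done
None
```

The job is done and handed in at about 31.7 s of the 72 s allowed; the hand-in reports no verdict.

- **Clamps:** I turned both thumb clamps anticlockwise until the torque rose at their stops.
- **Bar:** I lifted the hold-down bar off and laid it flat along the tray, handle up.
- **Cup:** I gripped the strainer cup by its rim and twisted it until yellow met red (yellow at 21.1°, red at about 21–23°). It then lifted straight out with no resistance, and I set it on the large cork pad.

**Last checks:**
- The cup stands upright, about 1–2 mm off the pad's centre in each camera. Its rim measured about 0.10 m high, as expected on the pad.
- In the last pictures the bar lies in the tray and both clamps are still turned. The grooming things and bottles look unmoved; I judged that by eye and did not measure it.
- The gripper is open above the cup, with no contact force.

**What disagreed:**
- The two cameras differed by about 5 mm, so I used their average, and the grips confirmed it.
- The cup started about 67° (1.15 rad) clockwise of the red mark, against the 0.4–0.75 rad described. I went by the marks.
- One depth-based reading of the yellow mark was about 10° off partway through the twist. I replaced it with a ray-cast reading.

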